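# Turn the coal load over in the tipping tray and lay it in the hopper

### The job

The black coal load for the hopper wagon is lying coal side down on the shelf. Put it down still coal side down in the shallow hinged tray, swing the tray up by its grip until the load tumbles over onto the felt board coal side up, and fold the tray back down flat; do not turn the load over in the gripper. Then pick the load up again and lay it level in the top of the hopper wagon, coal side up and resting on the ledges inside, without disturbing the other things on the shelf.

Things in the scene. Friction and masses are not known exactly. Their poses are not given: they have to be found in the camera images.
- load: Coal load: matte black plastic, flat plate 44 (x) x 60 (y) x 4 mm with a lumpy coal heap 36 x 52 x 9 mm centred on one side, heap sides upright; about 45 g. Origin at the centre of the coal face; z runs from there to the plate (plate at z 9 to 13 mm). Starts coal side down on the shelf: z up. Coal side up, its z points down and its origin is 13 mm above what the plate rests on.
- board: The fixed wooden board of the turning tray, 100 mm (its x) by 130 mm (its y), with a flat grey felt top 18 mm above the shelf and a rim 4 mm high on three sides; no rim on its +x edge, where the tray is hinged. Origin at the centre of its underside, z up.
- pad (a point): Centre of the board's felt top (18 mm above the shelf), axes as the board.
- hinge (a point): Middle of the hinge line along the board's +x top edge, 51 mm from the board's centre and 18 mm above the shelf; the hinge line runs along the board's y.
- tray (a joint): Angle of the aluminium tray about the hinge: 0 = open, flat on the shelf beside the board's +x edge; grows as the grip end swings up and over towards the board, stop at 2.2 rad (1.57 upright). Stiff hinge (0.13 N m): the tray stays where it is left. As it rises the load slides down against the hinge wall; past upright, by about 1.95 rad, it topples onto the felt.
- tray_floor (a point): Centre of the tray's inner floor, 47 mm from the hinge line, 15 mm below the hinge (3 mm above the shelf when open); axes as the board when open, turning with the tray. Inside, 88 mm (x) by 122 mm (y); lips 6 mm high on the outer edge and both sides, wall on the hinge side 15 mm high, its top level with the felt.
- tray_grip (a point): Centre of the tray's grip, a black barrel 20 mm long (along the hinge, y), 14 mm in diameter, on an 8 mm wide stalk at the middle of the tray's outer edge; 107 mm from the hinge line, 27 mm above the shelf when open. Pinched by its two ends it can turn between the fingers.
- hopper: Matte black four-wheel coal hopper wagon on a 165 mm cork-bedded piece of track, loose on the shelf, 450 g; long axis its x. Origin at the centre of the track's underside, z up. Open top 67 mm (x) by 51 mm (y) inside, walls 2 mm, rim 84 mm above the shelf; a ledge for the load runs round inside, 5 mm below the rim. End handrails are lower than the rim.
- hopper_seat (a point): Centre of the hopper's opening at the height of the ledge (79 mm above the shelf), axes as the hopper. The load lies home with its plate on the ledge, its 60 mm side along the hopper's x (either way round), its origin then 13 mm above this point.
- coach: Bystander: silver passenger coach, 235 x 54 x 71 mm, on a 260 mm long piece of track; origin at the underside centre.
- bench: Bystander: white ceramic platform bench, 58 mm long, 37 mm high; origin at the underside centre.
- lamp_post: Bystander: slim aluminium lamp post, 108 mm high on a 28 mm round foot; origin at the underside centre.
- wheelset: Bystander: steel wheelset 44 mm long on a small wooden rest; origin at the underside centre.
- screwdriver: Bystander: small screwdriver, 150 mm long, lying along its x.
- track_piece: Bystander: bare piece of track, 160 mm long, 46 mm wide; origin at the underside centre.
- jar: Bystander: small white plastic jar, 40 mm across and 45 mm high; origin at the underside centre.
Not all that is in view belongs to the job. Several things have the shape of the hopper; the one meant has the colours described above.

How it is judged (in metres and radians):
On the way, in this order (a step that is already met when the one before it is completed fails the run):
1. the load lies released, coal side down, on the floor of the open tray (angle between load's own z axis and vertical below 0.12 rad and z of load in the frame of tray_floor between -0.004 and 0.005 m and x of load in the frame of tray_floor between -0.035 and 0.035 m and y of load in the frame of tray_floor between -0.045 and 0.045 m and value of joint tray below 0.1 rad and contact force between the fingers and load below 0.1 N), for 0.2 s.
2. the tray is swung up past 60 degrees with the load in it, free of the fingers (value of joint tray above 1.05 rad and distance between load and tray_floor below 0.06 m and contact force between the fingers and load below 0.1 N), for 0.05 s.
3. the load lies coal side up on the felt board, free of the fingers, with the tray folded back down flat (angle between load's own z axis and vertical above 2.9 rad and value of joint tray below 0.1 rad and z of load in the frame of pad between 0.009 and 0.02 m and x of load in the frame of pad between -0.055 and 0.048 m and contact force between the fingers and load below 0.1 N), for 0.2 s.
At the end, for the whole second after the job is handed in: The load lies still, coal side up and level (within 0.1 rad), in the top of the hopper with its plate on the ledge (within 2.5 mm) and centred within 7 mm; the hopper stands upright within 30 mm of where it was, and the tray is folded down flat (below 0.1 rad) (angle between load's own z axis and vertical above 3.04 rad and z of load in the frame of hopper_seat between 0.01 and 0.0155 m and horizontal distance between load and hopper_seat below 0.007 m and linear speed of load below 0.02 m/s and angle between hopper's own z axis and vertical below 0.05 rad and distance of hopper from where it was at the start of the episode below 0.03 m and value of joint tray below 0.1 rad); the robot touches nothing.
It fails at once if the load turned over in the gripper instead of by the tray (contact force between the fingers and load above 0.5 N and angle between load's own z axis and vertical between 1.3 and 1.85 rad).
It fails at once if a bystander pushed more than 25 mm (distance of any of coach, bench, lamp_post, wheelset, screwdriver, track_piece, jar from where it was at the start of the episode above 0.025 m).
It fails at once if a standing bystander knocked over (angle between any of bench, lamp_post, jar, coach's own z axis and vertical above 0.5 rad).
It also fails if it takes over 67 s, if anything falls off the work surface, if the arm or the gripper's body presses on something with over 40 N, if the wrist force passes 120 N, or if a joint passes its speed limit or range.

### The arm

A 6-joint arm with a two-finger parallel gripper is mounted at the origin on the work surface. World frame = base frame: x ahead of the robot, y to its left, z up, the work surface at z = 0. Lengths are in m, angles in degrees, forces in N, time in s.
With the tool pointing down it reaches from about 0.4 to 0.825 m from the base axis. Payload 7 kg.
Tool frame: the origin (TCP) lies between the finger pads; the fingertips stand 14 mm ahead of it and the grasp point (between the pads) lies 5 mm behind it (r.tips_ahead is the distance from the TCP to the fingertips, in m); z points along the fingers, y is the direction in which the jaws open and shut (so a half turn about z gives the same grasp; the last joint's range is limited). The gripper opens to 88 mm and grips with 3 to 60 N. Pads are 19 mm wide; open, the fingers measure 130 mm over their backs; the gripper's body (78 mm by 193 mm) begins 47 mm behind the grasp point.
Start: joints at [80.907, 20.546, 0.682, 0, -70.136, -16.507], TCP at [0.292, 0.609, 0.241] pointing down, gripper open.
Joint ranges: [-176.03, 176.03], [-82.01, 121.73], [-58.28, 71.71], [-173.87, 95.51], [-174.79, -0.11], [-173.66, 173.66]. Speed limits (degrees/s): [136.94, 136.94, 172.46, 180, 180, 180].

### API

Orientations are given as [roll, pitch, yaw] about the fixed x, y, z axes, in that order (R = Rz(yaw) Ry(pitch) Rx(roll)).
In Python, from plant import r gives the robot as it stands.
- The arm moves only by the tool apply_moves, never from a script. Its arguments are lists of equal length, an entry for each row: "slide": the shift along the tool's x, y, z as a fraction of full scale, a list of three; "turn": the turn, a rotation vector about the tool's x, y, z as a fraction of full scale, a list of three; "jaw": the closure, from 0 (fully open) to 1 (shut). In form: {"slide": [[dx, dy, dz], ...], "turn": [[wx, wy, wz], ...], "jaw": [jaw, ...]}. A call has 1 to 8 rows; each row shifts and turns the commanded pose from where the row before left it, along the tool's axes as they then stand; what a row does not reach is not made up. Full scale, the value 1, is 0.1 m for a shift and 1.5 rad for a turn. A row lasts 1/10 s, in which the tool goes at most 50 mm and 8.59 degrees, less where a joint would pass 70% of its speed; a pose out of reach is approached as far as the arm can. A call with a number of a shift or a turn outside -1 to 1 is refused whole. A call with a gripper value outside its range is refused whole. The fingers move at their own pace and stop on an object; "newtons" is the grip in N (left out, the last holds). Time passes only in rows, so rows that do not move let the fingers close. It gives the time, the measured TCP pose, the force and the opening at its end, in the units of the state.
- r.get_state(): the state, without advancing time (a new reading comes with each control period).
- r.capture(name): name is "side" or "top" or "wrist"; returns a dict with "pixels" (400x640x3 uint8, blue, green, red), "depth" (400x640 float32, m along the optical axis (not along the pixel's ray), 0 where there is no reading), "fx", "fy", "cx", "cy" (pixels), "dist_coeffs" ([k1, k2, p1, p2, k3] as OpenCV has them; the pictures are not rectified), "rvec" (rotation vector, rad) and "tvec" (3), from world to camera coordinates, as OpenCV has them. Camera axes: x right, y down, z forward; pixel columns grow to the right and rows downward; lengths in m; the calibration is good to about 2 mm. A picture is of the moment at which its call begins.
- r.close_job(): hands the job in, once; it reports no verdict.
The state is a dict: "time_s": time; "joints": joint angles; "qd": joint speeds; "joint_torque": joint torques, N m; "tcp_pos": TCP position; "eef_rot": TCP orientation; "contact_force": force on the tool from outside, world axes, zero at the start; "moment": the same for the moment, N m; "gripper_width": finger opening in m.
Only numpy, scipy, OpenCV 4.12 (cv2) and the standard library are available. Lean on these libraries where they do the work, as an engineer would, in place of code of your own. Each camera call takes 0.05 s, during which the arm holds its last target.

## Working session

There is one attempt and no reset: what is moved stays moved. The work goes in short steps, Python scripts to look and compute and a tool call to move; the robot and the scene stay as the last step left them, time stands still between calls to the robot, and variables do not carry over. Pictures are saved under pics/ and viewed, and the job is handed in when it is done.

Besides the shell and the picture viewer there is one more tool, called by a JSON object that holds its "method" and its "body", one argument or row to a line. apply_moves: Moves the arm, as the interface text tells. Shift numbers are shares of 0.1 m and turn numbers shares of 1.5 rad, none past 1 either way. Its arguments: {"type":"object","properties":{"slide":{"type":"array"},"turn":{"type":"array"},"jaw":{"type":"array"},"newtons":{"type":"number"}},"required":["slide","turn","jaw"]}

```bash
ls; mkdir -p pics; cat > h.py <<'E'
import numpy as np, cv2
from plant import r
from scipy.spatial.transform import Rotation as Ro
def cap(n,fn=None):
    c=r.capture(n)
    if fn: cv2.imwrite('pics/'+fn,c['pixels'])
    return c
def K(c): return np.array([[c['fx'],0,c['cx']],[0,c['fy'],c['cy']],[0,0,1.]])
def ray(c,uv):
    uv=np.array(uv,float).reshape(-1,1,2)
    n=cv2.undistortPoints(uv,K(c),np.array(c['dist_coeffs'],float)).reshape(-1,2)
    R=cv2.Rodrigues(np.array(c['rvec'],float))[0];t=np.array(c['tvec'],float).ravel()
    d=np.c_[n,np.ones(len(n))]@R
    return -R.T@t,d
def onz(c,uv,z):
    o,d=ray(c,uv); s=(z-o[2])/d[:,2]; return o+d*s[:,None]
def deproj(c,uv):
    o,d=ray(c,uv); uv=np.array(uv,int).reshape(-1,2)
    return o+d*c['depth'][uv[:,1],uv[:,0]][:,None]
E
python3 - <<'E'
from h import *
for n in ('side','top','wrist'):
    c=cap(n,n+'0.png'); o,d=ray(c,[(320,200)]); print(n,o,d,c['fx'])
print(r.get_state())
E
```

```text
pics
side [-0.04610864 -0.75894219  0.69267303] [[ 0.50718917  0.65947053 -0.55524453]] 403.4546306804778
top [ 0.46235138 -0.02057484  1.30104296] [[ 0.05987271  0.00510695 -0.99826762]] 458.1848122971836
wrist [0.35127456 0.57999504 0.38397255] [[-0.22931696  0.10234415 -0.96797857]] 324.91148019091753
{'time_s': 0.15, 'joints': array([ 8.09076975e+01,  2.05837432e+01,  6.44937451e-01, -1.49659300e-02,
       -7.01368974e+01, -1.65075024e+01]), 'qd': array([-0.05539762, -0.13874013,  0.22588322,  0.10684178,  0.01138939,
        0.00557509]), 'joint_torque': array([-8.24931030e-04, -5.83275032e+01,  2.93290401e+01,  7.00139880e+00,
        8.78557301e-03, -9.85027714e-05]), 'tcp_pos': array([0.29151583, 0.60839826, 0.23981052]), 'eef_rot': array([ 1.79923419e+02, -8.02160208e-03, -2.56048939e+01]), 'contact_force': array([-0.76744926,  0.09897571, -0.28188614]), 'moment': array([ 0.0134943 ,  0.00481728, -0.0386892 ]), 'gripper_width': 0.08788196122536096}
```

View pics/top0.png

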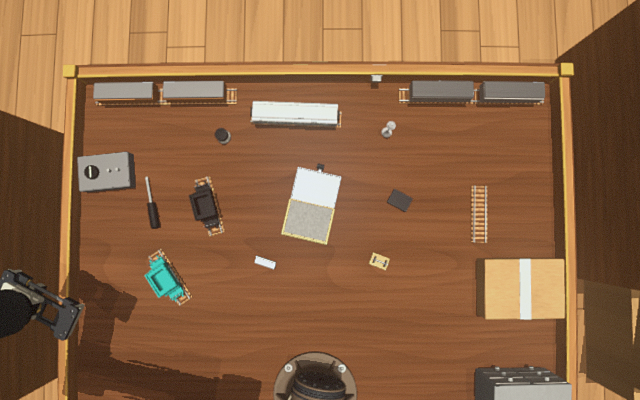

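View pics/side0.png

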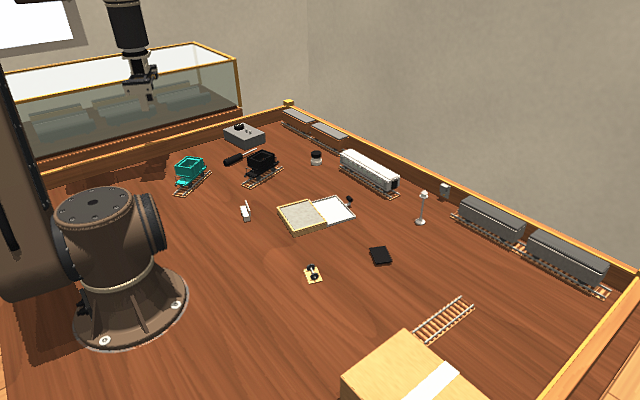

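View pics/wrist0.png

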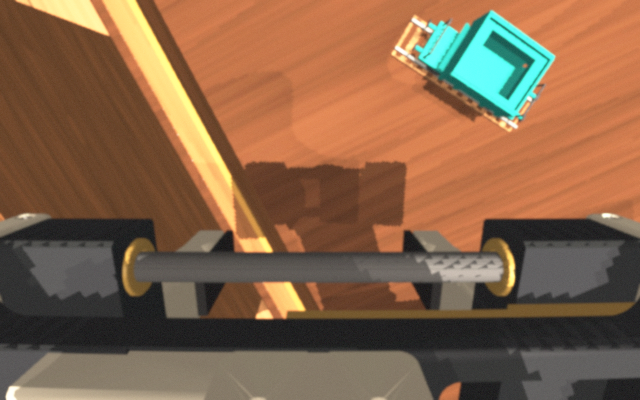

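The top view shows the black load at (399,200), the tray (white) at (317,187) with its grip at (320,167), the felt at (309,222), and the black hopper at (205,206). The teal hopper at (167,278) is a decoy. Next I'll take coarse measurements.

```bash
cat >> h.py <<'E'
def rect(c,mask,box,z,minA=20):
    u0,v0,u1,v1=box; m=np.zeros_like(mask,np.uint8); m[v0:v1,u0:u1]=mask[v0:v1,u0:u1]
    cs,_=cv2.findContours(m,cv2.RETR_EXTERNAL,cv2.CHAIN_APPROX_NONE)
    cs=[k for k in cs if cv2.contourArea(k)>=minA]
    k=max(cs,key=cv2.contourArea).reshape(-1,2)
    P=onz(c,k,z)[:,:2]; rr=cv2.minAreaRect((P*1000).astype(np.float32))
    return rr,k
E
python3 - <<'E'
from h import *
c=cap('top'); p=c['pixels'].astype(int); mx=p.max(2); mn=p.min(2)
np.set_printoptions(precision=4,suppress=True)
print('load',rect(c,mx<75,(380,185,420,215),.013)[0])
print('grip',rect(c,mx<75,(310,160,330,172),.027,3)[0])
print('white',rect(c,(mn>170),(280,160,345,215),.006)[0])
print('felt+tray',rect(c,((mx-mn<60)&(mn>90)),(275,165,345,250),.018)[0])
for uv in [(205,206),(317,187),(309,222),(399,200),(205,200),(205,212)]: print(uv,p[uv[1],uv[0]],deproj(c,[uv]))
print('hop',rect(c,mx<75,(185,170,230,240),.084)[0])
for n,b in [('top',(270,155,350,250)),('top',(180,165,240,245))]:
    u0,v0,u1,v1=b; cv2.imwrite(f'pics/z{u0}.png',cv2.resize(c['pixels'][v0:v1,u0:u1],None,fx=6,fy=6,interpolation=cv2.INTER_CUBIC))
E
```

```text
Traceback (most recent call last):
  File "h.py", line 24, in rect
    k=max(cs,key=cv2.contourArea).reshape(-1,2)
      ~~~^^^^^^^^^^^^^^^^^^^^^^^^
ValueError: max() iterable argument is empty
```

```bash
python3 - <<'E'
from h import *
c=cap('top'); np.save('pics/top.npy',c,allow_pickle=True)
p=c['pixels'].astype(int); mx=p.max(2); mn=p.min(2)
np.set_printoptions(precision=4,suppress=True)
for uv in [(205,206),(317,187),(309,222),(399,200),(320,167),(205,212),(420,220)]: print(uv,p[uv[1],uv[0]],deproj(c,[uv]))
for n,b in [('top',(270,155,350,250)),('top',(180,165,240,245))]:
    u0,v0,u1,v1=b; cv2.imwrite(f'pics/z{u0}.png',cv2.resize(c['pixels'][v0:v1,u0:u1],None,fx=6,fy=6,interpolation=cv2.INTER_CUBIC))
E
```

```text
(205, 206) [59 60 74] [[0.5209 0.3045 0.0428]]
(317, 187) [238 237 230] [[ 0.5774 -0.0053  0.0016]]
(309, 222) [172 184 189] [[0.4776 0.0166 0.0212]]
(399, 200) [72 77 89] [[ 0.5395 -0.2355  0.0183]]
(320, 167) [69 71 74] [[ 0.6305 -0.014   0.0331]]
(205, 212) [61 65 77] [[0.504  0.3017 0.0526]]
(420, 220) [ 52  85 137] [[ 0.4838 -0.2978 -0.0002]]
```

View pics/z270.png

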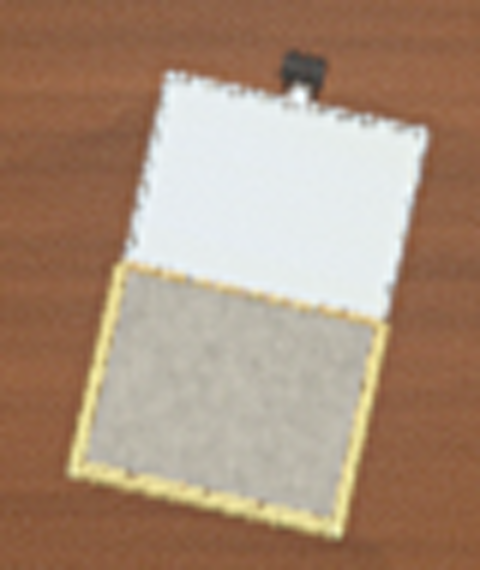

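View pics/z180.png

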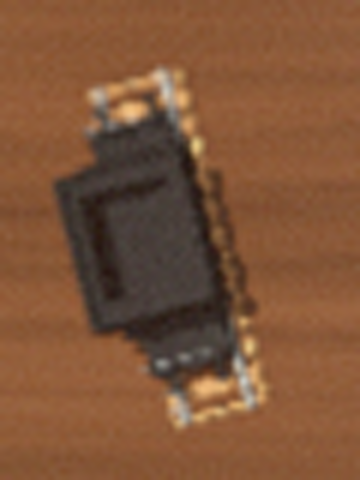

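```bash
python3 - <<'E'
from h import *
c=np.load('pics/top.npy',allow_pickle=True).item()
p=c['pixels'].astype(int); mx=p.max(2); mn=p.min(2)
dark=(mx-mn<32)&(mx<110)
print('load',rect(c,dark,(380,185,420,215),.013)[0])
print('grip',rect(c,dark,(310,160,330,172),.027,3)[0])
print('white',rect(c,(mn>195),(280,160,345,215),.006)[0])
print('board+tray',rect(c,(mn>95)|((p[:,:,1]>140)),(275,165,345,250),.018)[0])
print('board',rect(c,(mn<200)&(mx-mn<60)&(mn>110),(275,195,345,250),.018)[0])
print('hop',rect(c,dark,(185,170,230,240),.07)[0])
E
```

```text
load ((539.98388671875, -237.2585906982422), (58.9665412902832, 43.147911071777344), 61.863224029541016)
grip ((632.6854858398438, -13.958592414855957), (16.802370071411133, 14.087090492248535), 89.97251892089844)
white ((578.5494384765625, -1.6947402954101562), (125.88141632080078, 96.89667510986328), 77.30248260498047)
board+tray ((528.4515380859375, 9.552742004394531), (132.14743041992188, 203.46815490722656), 77.02442169189453)
board ((484.5514221191406, 19.584571838378906), (119.51617431640625, 96.03428649902344), 77.175537109375)
hop ((519.0191650390625, 301.3420104980469), (133.76524353027344, 62.99592208862305), 15.85671615600586)
```

```bash
cat >> h.py <<'E'
def plan(t,yaw=None,base=None):
    """remaining shift in the tool axes (m) and yaw turn (deg about tool z) to get to t"""
    s=r.get_state(); p=np.array(s['tcp_pos']); e=s['eef_rot']
    R=Ro.from_euler('xyz',e,degrees=True)
    d=R.inv().apply(np.array(t)-p)
    w=R.inv()*Ro.from_euler('xyz',[180,0,e[2] if yaw is None else yaw],degrees=True)
    print('pos',p.round(4),'rpy',np.round(e,2),'t',s['time_s'])
    print('shift frac of 0.1 m',(d/0.1).round(3),'dist',np.linalg.norm(d).round(3),'turn frac',(w.as_rotvec()/1.5).round(4),'deg',np.degrees(w.as_rotvec()).round(2))
E
python3 - <<'E'
from h import *
plan((.41,.34,.26))
E
```

```text
pos [0.2916 0.6086 0.2401] rpy [179.96  -0.   -25.6 ] t 0.25
shift frac of 0.1 m [ 2.228  1.91  -0.197] dist 0.294 turn frac [ 0.0005 -0.     -0.    ] deg [ 0.04 -0.   -0.  ]
```

{"method": "apply_moves", "body": {
  "slide": [
    [0.37, 0.32, -0.03],
    [0.37, 0.32, -0.03],
    [0.37, 0.32, -0.03],
    [0.37, 0.32, -0.03],
    [0.37, 0.32, -0.03],
    [0.37, 0.31, -0.03],
    [0, 0, 0],
    [0, 0, 0]
  ],
  "turn": [
    [0, 0, 0],
    [0, 0, 0],
    [0, 0, 0],
    [0, 0, 0],
    [0, 0, 0],
    [0, 0, 0],
    [0, 0, 0],
    [0, 0, 0]
  ],
  "jaw": [0, 0, 0, 0, 0, 0, 0, 0]
}}

```text
time_s: 1.05
tcp_pos: [0.4099, 0.3396, 0.259]
eef_rot: [-179.9, -0.0, -25.7]
contact_force: [0.2, 1.1, -0.2]
gripper_width: 0.0875
```

```bash
python3 - <<'E'
from h import *
c=cap('wrist','w1.png'); np.save('pics/w1.npy',c,allow_pickle=True)
plan((.43,.02,.24),-12.8)
E
```

```text
pos [0.4095 0.3405 0.2588] rpy [-179.96    0.    -25.65] t 1.1
shift frac of 0.1 m [1.572 2.801 0.186] dist 0.322 turn frac [-0.0005 -0.     -0.1496] deg [ -0.04  -0.   -12.85]
```

View pics/w1.png

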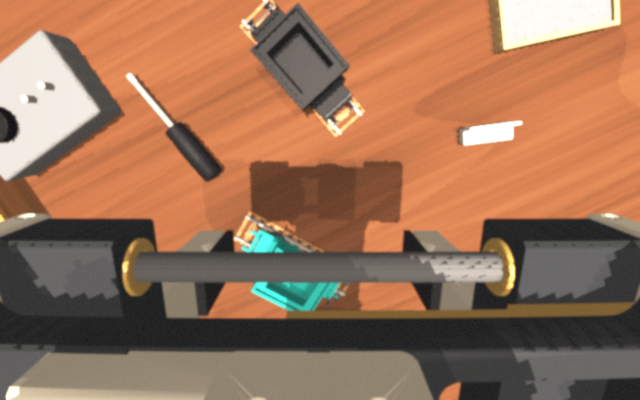

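Wrist view: the black hopper's rim spans roughly (252–349, 5–108). I'll zoom in for the rim corners.

```bash
python3 - <<'E'
from h import *
c=np.load('pics/w1.npy',allow_pickle=True).item()
q=c['pixels'][0:140,230:380]; q=cv2.convertScaleAbs(q,alpha=1.8); cv2.imwrite('pics/w1z.png',cv2.resize(q,None,fx=4.2,fy=4.2,interpolation=cv2.INTER_CUBIC))
E
```

```text
(no output)
```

View pics/w1z.png

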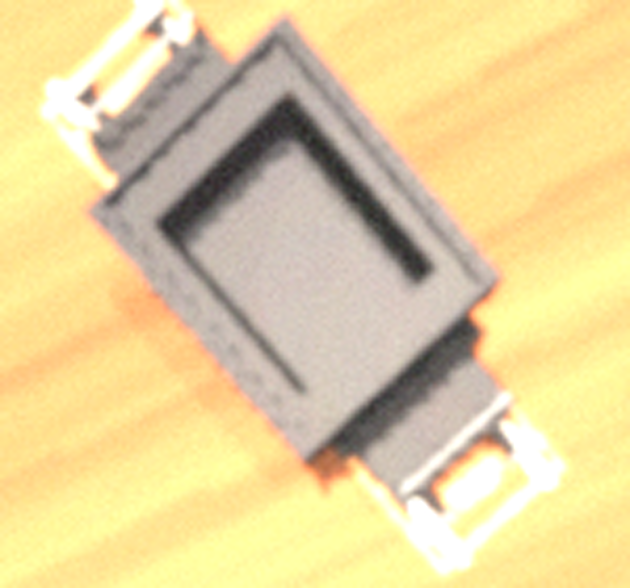

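```bash
python3 - <<'E'
from h import *
c=np.load('pics/w1.npy',allow_pickle=True).item()
z=np.array([(285,15),(497,280),(307,460),(92,210)])/4.2+[230,0]
P=onz(c,z,.084); print(P.round(4)); print('c',P.mean(0), [np.linalg.norm(P[i]-P[(i+1)%4]).round(4) for i in range(4)])
a=P[1]-P[0]+P[2]-P[3]; print(np.degrees(np.arctan2(a[1],a[0])))
b=P[3]-P[0]+P[2]-P[1]; print(np.degrees(np.arctan2(b[1],b[0])))
print(c['rvec'],c['tvec'])
E
```

```text
[[0.565  0.2852 0.084 ]
 [0.4974 0.2669 0.084 ]
 [0.4812 0.3215 0.084 ]
 [0.5489 0.3402 0.084 ]]
c [0.52310674 0.30347438 0.084     ] [np.float64(0.0701), np.float64(0.057), np.float64(0.0703), np.float64(0.0573)]
-164.69781759385523
106.45934746019927
[-1.59179793  2.53390148  0.32166448] [0.48454932 0.17872021 0.4613937 ]
```

{"method": "apply_moves", "body": {
  "slide": [
    [0.22, 0.4, 0.03],
    [0.22, 0.4, 0.03],
    [0.22, 0.4, 0.03],
    [0.22, 0.4, 0.03],
    [0.22, 0.4, 0.03],
    [0.22, 0.4, 0.03],
    [0.22, 0.4, 0],
    [0, 0, 0]
  ],
  "turn": [
    [0, 0, 0],
    [0, 0, 0],
    [0, 0, 0],
    [0, 0, 0],
    [0, 0, 0],
    [0, 0, 0],
    [0, 0, -0.09],
    [0, 0, -0.06]
  ],
  "jaw": [0, 0, 0, 0, 0, 0, 0, 0]
}}

```text
time_s: 1.9
tcp_pos: [0.4269, 0.0226, 0.2403]
eef_rot: [180.0, 0.0, -13.2]
contact_force: [-0.3, 0.2, -0.1]
gripper_width: 0.0873
```

```bash
python3 - <<'E'
from h import *
c=cap('wrist','w2.png'); np.save('pics/w2.npy',c,allow_pickle=True)
plan((.45,-.19,.24),-28)
E
```

```text
pos [0.4273 0.0241 0.2404] rpy [ 1.7999e+02  1.0000e-02 -1.2930e+01] t 1.95
shift frac of 0.1 m [0.7   2.036 0.004] dist 0.215 turn frac [1.000e-04 2.000e-04 1.754e-01] deg [1.000e-02 1.000e-02 1.507e+01]
```

View pics/w2.png

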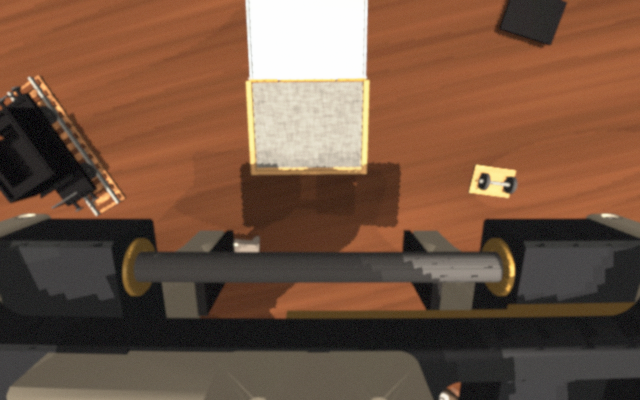

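```bash
python3 - <<'E'
from h import *
c=np.load('pics/w2.npy',allow_pickle=True).item()
cv2.imwrite('pics/w2z.png',cv2.resize(c['pixels'][60:190,230:390],None,fx=4.5,fy=4.5,interpolation=cv2.INTER_CUBIC))
p=c['pixels'].astype(int)
m=(p.min(2)<75)&(p.max(2)<75)
cv2.imwrite('pics/w2y.png',cv2.resize(c['pixels'][0:60,480:580],None,fx=6,fy=6,interpolation=cv2.INTER_CUBIC))
E
```

```text
(no output)
```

View pics/w2z.png

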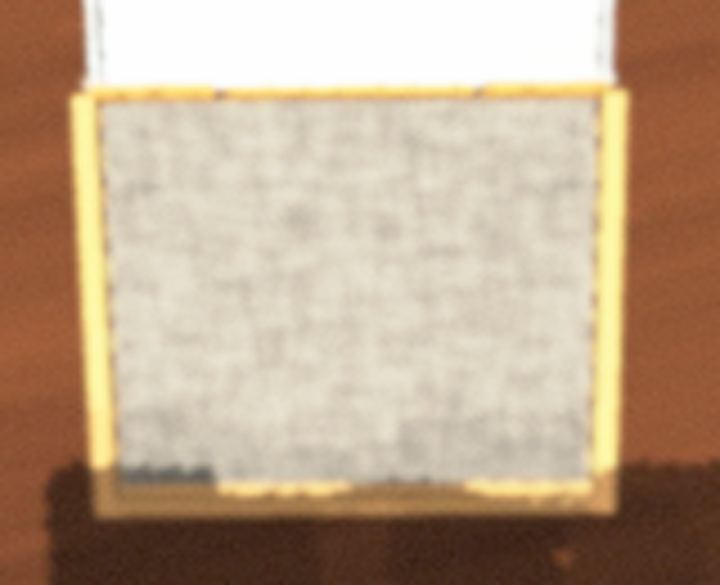

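{"method": "apply_moves", "body": {
  "slide": [
    [0.15, 0.4, 0],
    [0.15, 0.4, 0],
    [0.15, 0.4, 0],
    [0.15, 0.4, 0],
    [0.15, 0.4, 0],
    [0, 0, 0],
    [0, 0, 0]
  ],
  "turn": [
    [0, 0, 0],
    [0, 0, 0],
    [0, 0, 0],
    [0, 0, 0],
    [0, 0, 0.085],
    [0, 0, 0.09],
    [0, 0, 0]
  ],
  "jaw": [0, 0, 0, 0, 0, 0, 0]
}}

```text
time_s: 2.65
tcp_pos: [0.4548, -0.1867, 0.2398]
eef_rot: [180.0, 0.1, -28.6]
contact_force: [0.2, 0.4, -0.1]
gripper_width: 0.0874
```

```bash
python3 - <<'E'
from h import *
c=cap('wrist','w3.png'); np.save('pics/w3.npy',c,allow_pickle=True)
plan((.54,-.237,.24),-28)
E
```

```text
pos [ 0.4547 -0.1861  0.24  ] rpy [ 1.7998e+02  5.0000e-02 -2.8250e+01] t 2.7
shift frac of 0.1 m [ 0.993  0.045 -0.001] dist 0.099 turn frac [ 0.0002  0.0006 -0.0029] deg [ 0.02  0.05 -0.25]
```

View pics/w3.png

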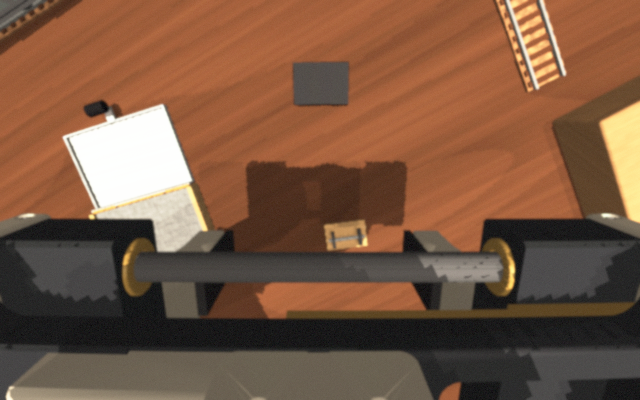

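The wrist view shows the load squarely at about (293–349, 62–106), and the tray at left with its grip at (96,108).

```bash
python3 - <<'E'
from h import *
c=np.load('pics/w3.npy',allow_pickle=True).item()
p=c['pixels'].astype(int); mx=p.max(2); mn=p.min(2)
dark=(mx-mn<32)&(mx<110)
rr,k=rect(c,dark,(280,45,360,120),.013); print('load',rr, k.min(0),k.max(0))
rr,k=rect(c,dark,(75,90,108,125),.027); print('grip',rr, k.min(0),k.max(0))
W=onz(c,[(65,136),(163,105),(190,184),(99,208)],.008); print(W)
c=np.load('pics/w2.npy',allow_pickle=True).item()
z=np.array([(72,92),(629,90),(617,516),(95,516)])/4.5+[230,60]
P=onz(c,z,.022); P[:,2]=.022;print(P.round(4)); print('c',P.mean(0), [np.linalg.norm(P[i]-P[(i+1)%4]).round(4) for i in range(4)])
a=P[0]-P[3]+P[1]-P[2]; print(np.degrees(np.arctan2(a[1],a[0])))
b=P[0]-P[1]+P[3]-P[2]; print(np.degrees(np.arctan2(b[1],b[0])))
plan((.54,-.237,.06),-28)
E
```

```text
load ((541.3475952148438, -236.48277282714844), (58.163917541503906, 43.3462028503418), 62.494468688964844) [294  62] [347 104]
grip ((635.2044677734375, -12.938271522521973), (25.63248062133789, 12.23902416229248), 73.62940216064453) [ 84 101] [107 115]
[[ 0.63497801  0.04949471  0.008     ]
 [ 0.60699713 -0.07151259  0.008     ]
 [ 0.5170032  -0.04745681  0.008     ]
 [ 0.54624565  0.06814104  0.008     ]]
[[ 0.5444  0.0735  0.022 ]
 [ 0.5149 -0.054   0.022 ]
 [ 0.4159 -0.0316  0.022 ]
 [ 0.4459  0.0961  0.022 ]]
c [0.48028792 0.02099981 0.022     ] [np.float64(0.1309), np.float64(0.1015), np.float64(0.1312), np.float64(0.1011)]
-12.836380221412346
76.8714613566532
pos [ 0.4547 -0.1861  0.24  ] rpy [ 1.7998e+02  5.0000e-02 -2.8250e+01] t 2.7
shift frac of 0.1 m [0.994 0.044 1.799] dist 0.206 turn frac [ 0.0002  0.0006 -0.0029] deg [ 0.02  0.05 -0.25]
```

{"method": "apply_moves", "body": {
  "slide": [
    [0.25, 0.01, 0.4],
    [0.25, 0.01, 0.4],
    [0.25, 0.01, 0.4],
    [0.25, 0.01, 0.3],
    [0, 0, 0.2],
    [0, 0, 0]
  ],
  "turn": [
    [0, 0, -0.009],
    [0, 0, 0],
    [0, 0, 0],
    [0, 0, 0],
    [0, 0, 0],
    [0, 0, 0]
  ],
  "jaw": [0, 0, 0, 0, 0, 0]
}}

```text
time_s: 3.3
tcp_pos: [0.5395, -0.2349, 0.067]
eef_rot: [179.9, 0.4, -27.3]
contact_force: [-1.2, 0.2, 0.1]
gripper_width: 0.0879
```

```bash
python3 - <<'E'
from h import *
plan((.5413,-.2365,.019),-27.5)
c=cap('wrist','w4.png')
E
```

```text
pos [ 0.5395 -0.2349  0.067 ] rpy [179.89   0.36 -27.33] t 3.3
shift frac of 0.1 m [0.026 0.005 0.48 ] dist 0.048 turn frac [0.0013 0.0041 0.002 ] deg [0.11 0.35 0.17]
```

View pics/w4.png

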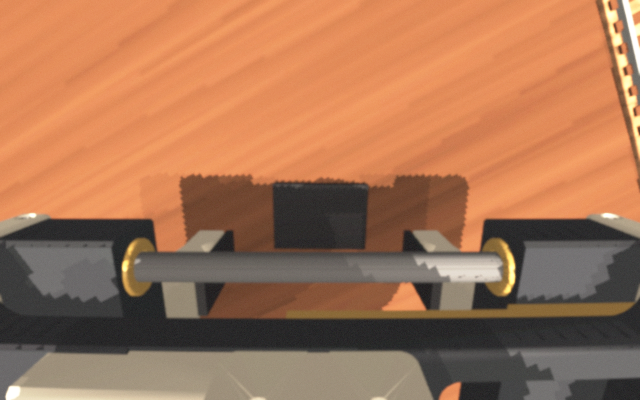

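The load sits centred between the fingers (columns 274–367). Now I descend and grip.

{"method": "apply_moves", "body": {
  "slide": [
    [0.02, 0, 0.2],
    [0, 0, 0.2],
    [0, 0, 0.08],
    [0, 0, 0],
    [0, 0, 0],
    [0, 0, 0],
    [0, 0, 0],
    [0, 0, 0]
  ],
  "turn": [
    [0, 0, 0],
    [0, 0, 0],
    [0, 0, 0],
    [0, 0, 0],
    [0, 0, 0],
    [0, 0, 0],
    [0, 0, 0],
    [0, 0, 0]
  ],
  "jaw": [0, 0, 0, 0, 0.45, 0.45, 0.45, 0.45],
  "newtons": 12
}}

```text
time_s: 4.15
tcp_pos: [0.5428, -0.2379, 0.0232]
eef_rot: [-180.0, -0.1, -27.6]
contact_force: [0.4, 0.7, 0.2]
gripper_width: 0.0612
```

```bash
python3 - <<'E'
from h import *
plan((.5413,-.2365,.019),-27.5); print(r.get_state()['gripper_width'])
E
```

```text
pos [ 0.5428 -0.2379  0.0232] rpy [-1.7998e+02 -5.0000e-02 -2.7580e+01] t 4.15
shift frac of 0.1 m [-0.02  -0.006  0.042] dist 0.005 turn frac [-0.0002 -0.0006 -0.001 ] deg [-0.02 -0.05 -0.08]
0.061153828625628764
```

TCP is 4 mm high. I'll reopen slightly, go lower and close again.

{"method": "apply_moves", "body": {
  "slide": [
    [0, 0, 0],
    [0, 0, 0.04],
    [0, 0, 0],
    [0, 0, 0],
    [0, 0, 0],
    [0, 0, 0]
  ],
  "turn": [
    [0, 0, 0],
    [0, 0, 0],
    [0, 0, 0],
    [0, 0, 0],
    [0, 0, 0],
    [0, 0, 0]
  ],
  "jaw": [0.2, 0.2, 0.45, 0.45, 0.45, 0.45],
  "newtons": 12
}}

```text
time_s: 4.75
tcp_pos: [0.5424, -0.2379, 0.0185]
eef_rot: [180.0, 0.0, -27.6]
contact_force: [-0.1, -0.4, -0.3]
gripper_width: 0.0601
```

{"method": "apply_moves", "body": {
  "slide": [
    [0, 0, -0.2],
    [0, 0, -0.3],
    [0, 0, -0.1],
    [0, 0, 0]
  ],
  "turn": [
    [0, 0, 0],
    [0, 0, 0],
    [0, 0, 0],
    [0, 0, 0]
  ],
  "jaw": [0.45, 0.45, 0.45, 0.45]
}}

```text
time_s: 5.15
tcp_pos: [0.5437, -0.238, 0.0803]
eef_rot: [-179.9, -0.2, -27.6]
contact_force: [0.5, -0.4, -1.1]
gripper_width: 0.0598
```

```bash
python3 - <<'E'
from h import *
c=cap('wrist','w5.png')
plan((.5758,-.0011,.08),-13.0); print(r.get_state()['gripper_width'])
E
```

```text
pos [ 0.5427 -0.2378  0.0789] rpy [-1.7996e+02 -7.0000e-02 -2.7600e+01] t 5.2
shift frac of 0.1 m [-0.803 -2.251 -0.01 ] dist 0.239 turn frac [-0.0004 -0.0009 -0.1699] deg [ -0.03  -0.07 -14.6 ]
0.059597977253223765
```

View pics/w5.png

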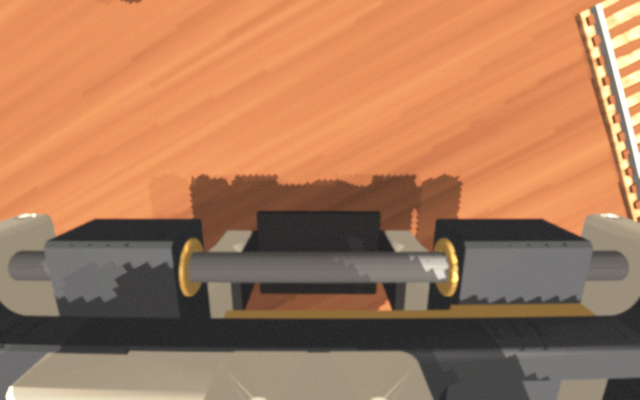

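The load is held level between the fingers. Next stop is over the tray.

{"method": "apply_moves", "body": {
  "slide": [
    [-0.13, -0.37, 0],
    [-0.13, -0.37, 0],
    [-0.13, -0.37, 0],
    [-0.13, -0.37, 0],
    [-0.13, -0.37, 0],
    [-0.13, -0.38, 0],
    [0, 0, 0],
    [0, 0, 0]
  ],
  "turn": [
    [0, 0, 0],
    [0, 0, 0],
    [0, 0, 0],
    [0, 0, 0],
    [0, 0, 0],
    [0, 0, -0.09],
    [0, 0, -0.08],
    [0, 0, 0]
  ],
  "jaw": [0.45, 0.45, 0.45, 0.45, 0.45, 0.45, 0.45, 0.45]
}}

```text
time_s: 6.0
tcp_pos: [0.5758, -0.003, 0.077]
eef_rot: [179.9, 0.1, -12.8]
contact_force: [-0.4, -0.5, -0.4]
gripper_width: 0.0598
```

```bash
python3 - <<'E'
from h import *
c=cap('wrist','w6.png')
plan((.5758,-.0011,.023),-13.0); print(r.get_state()['gripper_width'])
E
```

```text
pos [ 0.5757 -0.0039  0.0772] rpy [ 1.7994e+02  1.3000e-01 -1.3080e+01] t 6.05
shift frac of 0.1 m [-0.004 -0.028  0.542] dist 0.054 turn frac [ 0.0007  0.0015 -0.001 ] deg [ 0.06  0.13 -0.08]
0.059638263955294694
```

View pics/w6.png

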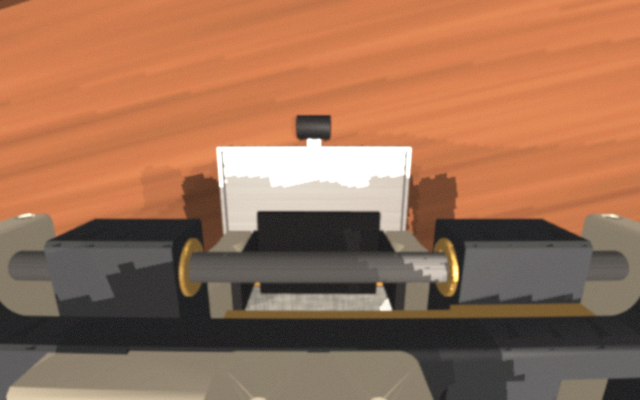

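{"method": "apply_moves", "body": {
  "slide": [
    [0, -0.03, 0.15],
    [0, 0, 0.15],
    [0, 0, 0.15],
    [0, 0, 0.06],
    [0, 0, 0],
    [0, 0, 0],
    [0, 0, 0]
  ],
  "turn": [
    [0, 0, 0],
    [0, 0, 0],
    [0, 0, 0],
    [0, 0, 0],
    [0, 0, 0],
    [0, 0, 0],
    [0, 0, 0]
  ],
  "jaw": [0.45, 0.45, 0.45, 0.45, 0.45, 0.45, 0.45]
}}

```text
time_s: 6.75
tcp_pos: [0.5778, -0.0013, 0.0282]
eef_rot: [-180.0, -0.1, -13.0]
contact_force: [0.1, 0.0, -0.6]
gripper_width: 0.0598
```

{"method": "apply_moves", "body": {
  "slide": [
    [0, 0, 0.04],
    [0, 0, 0.02],
    [0, 0, 0],
    [0, 0, 0]
  ],
  "turn": [
    [0, 0, 0],
    [0, 0, 0],
    [0, 0, 0],
    [0, 0, 0]
  ],
  "jaw": [0.45, 0.45, 0.45, 0.45]
}}

```text
time_s: 7.15
tcp_pos: [0.5773, -0.0011, 0.0216]
eef_rot: [180.0, 0.0, -13.0]
contact_force: [-1.3, 0.0, -0.5]
gripper_width: 0.0594
```

Release, then rise.

{"method": "apply_moves", "body": {
  "slide": [
    [0, 0, 0],
    [0, 0, 0],
    [0, 0, 0],
    [0, 0, 0],
    [0, 0, -0.2],
    [0, 0, -0.3],
    [0, 0, -0.1],
    [0, 0, 0]
  ],
  "turn": [
    [0, 0, 0],
    [0, 0, 0],
    [0, 0, 0],
    [0, 0, 0],
    [0, 0, 0],
    [0, 0, 0],
    [0, 0, 0],
    [0, 0, 0]
  ],
  "jaw": [0.23, 0.23, 0.23, 0.23, 0.23, 0.23, 0.23, 0.23]
}}

```text
time_s: 7.95
tcp_pos: [0.5785, -0.0009, 0.0834]
eef_rot: [-179.9, -0.2, -13.0]
contact_force: [1.6, 0.1, -0.4]
gripper_width: 0.0673
```

```bash
python3 - <<'E'
from h import *
c=cap('wrist','w7.png');np.save('pics/w7.npy',c,allow_pickle=True)
plan((.6343,-.0146,.029),-13.0); print(r.get_state()['gripper_width'])
E
```

```text
pos [ 0.5775 -0.001   0.082 ] rpy [-1.7994e+02 -7.0000e-02 -1.2990e+01] t 8.0
shift frac of 0.1 m [0.583 0.005 0.531] dist 0.079 turn frac [-0.0007 -0.0008  0.0001] deg [-0.06 -0.07  0.01]
0.06716371354444425
```

View pics/w7.png

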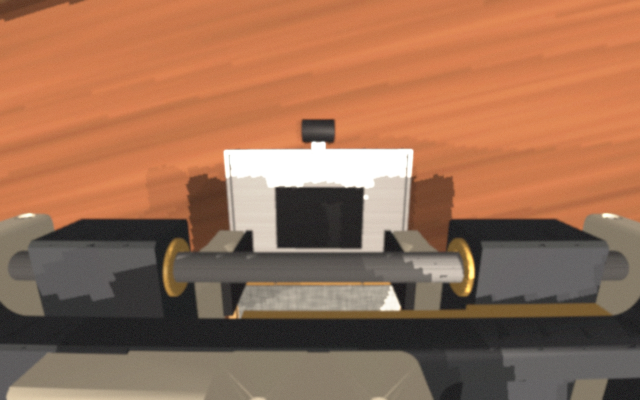

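The load (276–363, 187–248) lies in the tray, and the grip is at (318,130).

```bash
python3 - <<'E'
from h import *
c=np.load('pics/w7.npy',allow_pickle=True).item()
p=c['pixels'].astype(int); mx=p.max(2); mn=p.min(2)
dark=(mx-mn<32)&(mx<110)
rr,k=rect(c,dark,(290,110,345,145),.027); print('grip',rr, k.min(0),k.max(0))
rr,k=rect(c,dark,(270,180,368,248),.016); print('load',rr, k.min(0),k.max(0))
E
```

```text
grip ((634.9354248046875, -13.150571823120117), (18.85442352294922, 12.49777889251709), 77.02301025390625) [302 120] [333 141]
load ((577.4694213867188, -0.8998947143554688), (58.81357955932617, 42.893157958984375), 77.0524673461914) [276 187] [363 247]
```

{"method": "apply_moves", "body": {
  "slide": [
    [0.2, 0, 0],
    [0.2, 0, 0.1],
    [0.18, 0, 0.15],
    [0, 0, 0.15],
    [0, 0, 0.05],
    [0, 0, 0],
    [0, 0, 0]
  ],
  "turn": [
    [0, 0, 0],
    [0, 0, 0],
    [0, 0, 0],
    [0, 0, 0],
    [0, 0, 0],
    [0, 0, 0],
    [0, 0, 0]
  ],
  "jaw": [0.4, 0.4, 0.4, 0.4, 0.4, 0.4, 0.4]
}}

```text
time_s: 8.7
tcp_pos: [0.6335, -0.0141, 0.0365]
eef_rot: [180.0, 0.0, -13.0]
contact_force: [0.5, 0.1, 0.9]
gripper_width: 0.0523
```

```bash
python3 - <<'E'
from h import *
c=cap('side','s8.png'); c=cap('wrist','w8.png')
plan((.6343,-.0146,.029),-13.0); print(r.get_state()['gripper_width'])
E
```

```text
pos [ 0.6341 -0.014   0.0373] rpy [-1.7998e+02 -6.0000e-02 -1.2950e+01] t 8.8
shift frac of 0.1 m [0.004 0.006 0.083] dist 0.008 turn frac [-0.0003 -0.0006  0.0005] deg [-0.02 -0.06  0.05]
0.05230932771326954
```

View pics/w8.png

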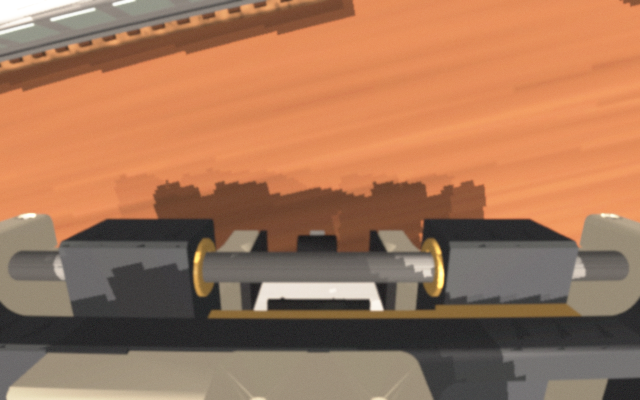

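{"method": "apply_moves", "body": {
  "slide": [
    [0, 0, 0.07],
    [0, 0, 0],
    [0, 0, 0],
    [0, 0, 0],
    [0, 0, 0],
    [0, 0, 0],
    [0, 0, 0]
  ],
  "turn": [
    [0, 0, 0],
    [0, 0, 0],
    [0, 0, 0],
    [0, 0, 0],
    [0, 0, 0],
    [0, 0, 0],
    [0, 0, 0]
  ],
  "jaw": [0.4, 0.6, 0.85, 0.85, 0.85, 0.85, 0.85],
  "newtons": 20
}}

```text
time_s: 9.5
tcp_pos: [0.6342, -0.0135, 0.0297]
eef_rot: [-179.9, -0.0, -13.0]
contact_force: [0.0, 4.1, 0.2]
gripper_width: 0.0199
```

```bash
python3 - <<'E'
from h import *
s=r.get_state(); p=s['tcp_pos']; print(p,s['eef_rot'],s['contact_force'],s['gripper_width'])
# arc in tool axes: radius/angle of barrel about hinge
rad=np.hypot(.107,.009); a0=np.arctan2(.009,.107)
th=np.linspace(0,2.1,22)
x=rad*np.cos(a0+th); z=rad*np.sin(a0+th)
for i in range(1,22): print(round(th[i],2),((x[i]-x[i-1])/.1).round(3),(-(z[i]-z[i-1])/.1).round(3))
E
```

```text
[ 0.63416736 -0.01352721  0.02968875] [-1.79948848e+02 -3.51455627e-02 -1.29663778e+01] [0.00847238 4.1375458  0.22082438] 0.019898152106014692
0.1 -0.014 -0.106
0.2 -0.025 -0.104
0.3 -0.035 -0.101
0.4 -0.045 -0.097
0.5 -0.055 -0.092
0.6 -0.064 -0.086
0.7 -0.072 -0.08
0.8 -0.079 -0.072
0.9 -0.086 -0.064
1.0 -0.092 -0.055
1.1 -0.097 -0.045
1.2 -0.101 -0.035
1.3 -0.104 -0.025
1.4 -0.106 -0.015
1.5 -0.107 -0.004
1.6 -0.107 0.007
1.7 -0.106 0.017
1.8 -0.104 0.028
1.9 -0.1 0.038
2.0 -0.096 0.048
2.1 -0.091 0.057
```

{"method": "apply_moves", "body": {
  "slide": [
    [-0.014, -0.005, -0.106],
    [-0.025, 0, -0.104],
    [-0.035, 0, -0.101],
    [-0.045, 0, -0.097],
    [-0.055, 0, -0.092],
    [-0.064, 0, -0.086],
    [-0.072, 0, -0.08],
    [-0.079, 0, -0.072]
  ],
  "turn": [
    [0, 0, 0],
    [0, 0, 0],
    [0, 0, 0],
    [0, 0, 0],
    [0, 0, 0],
    [0, 0, 0],
    [0, 0, 0],
    [0, 0, 0]
  ],
  "jaw": [0.85, 0.85, 0.85, 0.85, 0.85, 0.85, 0.85, 0.85]
}}

```text
time_s: 10.3
tcp_pos: [0.5957, -0.0048, 0.1043]
eef_rot: [-180.0, -0.0, -13.0]
contact_force: [1.2, 3.9, -3.5]
gripper_width: 0.0199
```

```bash
python3 - <<'E'
from h import *
c=cap('side','s9.png'); 
s=r.get_state(); print(s['tcp_pos'],s['eef_rot'],s['contact_force'],s['gripper_width'])
cv2.imwrite('pics/s9z.png',cv2.resize(c['pixels'][120:260,240:420],None,fx=4,fy=4,interpolation=cv2.INTER_CUBIC))
h=np.array([.53,.0095]);d=s['tcp_pos'][:2]-h; u=np.array([.9744,-.225])
x=d@u; z=s['tcp_pos'][2]-.0027-.018; print('rad',np.hypot(x,z),'ang',np.arctan2(z,x)-.084)
E
```

```text
[ 0.59467159 -0.00457577  0.1051703 ] [-1.79956096e+02 -3.58971557e-02 -1.29820456e+01] [-0.75006291  4.20972528 -1.84018964] 0.019605914338026782
rad 0.10730995455596624 ang 0.8221935057425603
```

View pics/s9z.png

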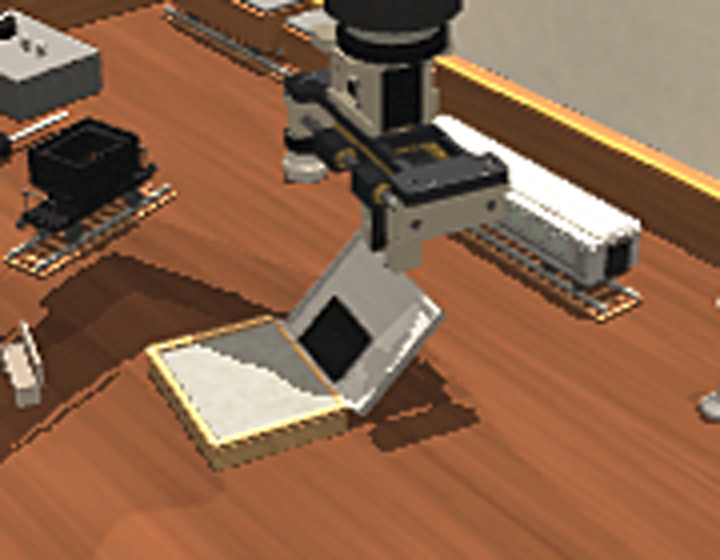

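The tray is swinging up with the load already against the hinge wall, at about 0.82 rad. I'll carry on through upright.

{"method": "apply_moves", "body": {
  "slide": [
    [-0.086, -0.005, -0.064],
    [-0.092, -0.005, -0.055],
    [-0.097, -0.005, -0.045],
    [-0.101, 0, -0.035],
    [-0.104, 0, -0.025],
    [-0.106, 0, -0.015],
    [-0.107, 0, -0.004],
    [-0.107, 0, 0.007]
  ],
  "turn": [
    [0, 0, 0],
    [0, 0, 0],
    [0, 0, 0],
    [0, 0, 0],
    [0, 0, 0],
    [0, 0, 0],
    [0, 0, 0],
    [0, 0, 0]
  ],
  "jaw": [0.85, 0.85, 0.85, 0.85, 0.85, 0.85, 0.85, 0.85]
}}

```text
time_s: 11.15
tcp_pos: [0.5175, 0.0132, 0.1282]
eef_rot: [179.9, -0.0, -13.0]
contact_force: [1.2, -5.8, 3.0]
gripper_width: 0.0196
```

```bash
python3 - <<'E'
from h import *
c=cap('side','s10.png'); 
s=r.get_state(); print(s['tcp_pos'],s['eef_rot'],s['contact_force'],s['gripper_width'])
cv2.imwrite('pics/s10z.png',cv2.resize(c['pixels'][120:260,240:420],None,fx=4,fy=4,interpolation=cv2.INTER_CUBIC))
h=np.array([.53,.0095]);d=s['tcp_pos'][:2]-h; u=np.array([.9744,-.225])
x=d@u; z=s['tcp_pos'][2]-.0027-.018; print('rad',np.hypot(x,z),'ang',np.arctan2(z,x)-.084)
E
```

```text
[0.51605074 0.01347476 0.12798448] [ 1.79932880e+02 -1.47361714e-03 -1.29906343e+01] [-3.8217159  -4.15308611  5.96874425] 0.019869845043137335
rad 0.10825811148795673 ang 1.6210132121054357
```

View pics/s10z.png

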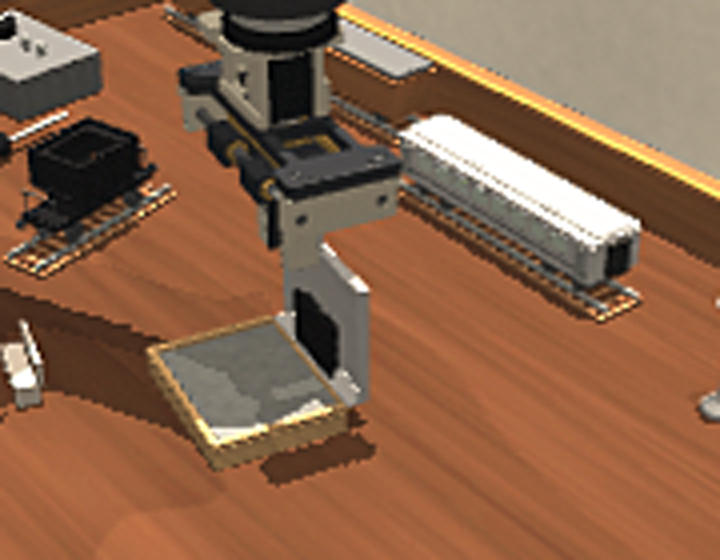

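{"method": "apply_moves", "body": {
  "slide": [
    [-0.053, 0.005, 0.005],
    [-0.053, 0, 0.01],
    [-0.052, 0, 0.012],
    [-0.052, 0, 0.015],
    [-0.05, 0, 0.018],
    [-0.05, 0, 0.02],
    [0, 0, 0],
    [0, 0, 0]
  ],
  "turn": [
    [0, 0, 0],
    [0, 0, 0],
    [0, 0, 0],
    [0, 0, 0],
    [0, 0, 0],
    [0, 0, 0],
    [0, 0, 0],
    [0, 0, 0]
  ],
  "jaw": [0.85, 0.85, 0.85, 0.85, 0.85, 0.85, 0.85, 0.85]
}}

```text
time_s: 12.0
tcp_pos: [0.4865, 0.0201, 0.1196]
eef_rot: [179.9, 0.1, -13.0]
contact_force: [-3.8, -2.8, 9.1]
gripper_width: 0.0197
```

```bash
python3 - <<'E'
from h import *
c=cap('side','s11.png'); 
s=r.get_state(); print(s['tcp_pos'],s['eef_rot'],s['contact_force'],s['gripper_width'])
cv2.imwrite('pics/s11z.png',cv2.resize(c['pixels'][120:260,240:420],None,fx=4,fy=4,interpolation=cv2.INTER_CUBIC))
h=np.array([.53,.0095]);d=s['tcp_pos'][:2]-h; u=np.array([.9744,-.225])
x=d@u; z=s['tcp_pos'][2]-.0027-.018; print('rad',np.hypot(x,z),'ang',np.arctan2(z,x)-.084)
E
```

```text
[0.4865016  0.02012837 0.1195941 ] [ 1.79909525e+02  9.50672286e-02 -1.29806841e+01] [-4.75078255 -2.47827204  9.16680114] 0.019678503034646543
rad 0.10855853034317653 ang 1.9119509234326395
```

View pics/s11z.png

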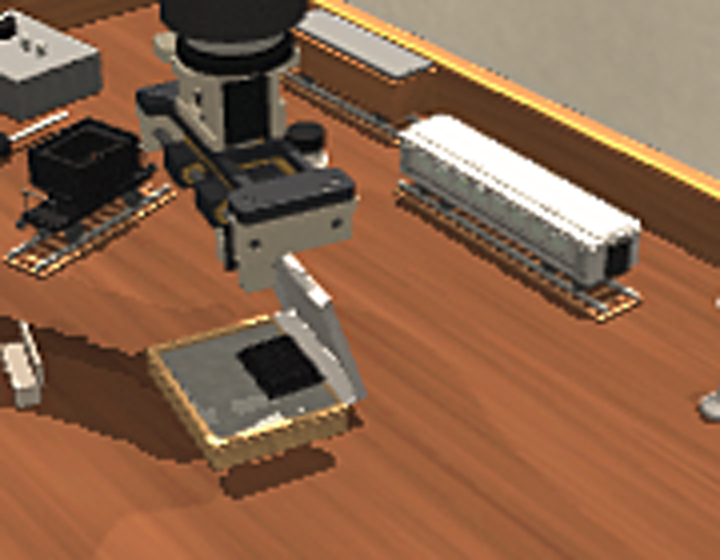

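The load has toppled onto the felt coal side up. Now I fold the tray back.

{"method": "apply_moves", "body": {
  "slide": [
    [0.1, 0.003, -0.045],
    [0.104, 0, -0.03],
    [0.106, 0, -0.017],
    [0.107, 0, -0.007],
    [0.107, 0, 0.004],
    [0.106, 0, 0.015],
    [0.104, 0, 0.025],
    [0.101, 0, 0.035]
  ],
  "turn": [
    [0, 0, 0],
    [0, 0, 0],
    [0, 0, 0],
    [0, 0, 0],
    [0, 0, 0],
    [0, 0, 0],
    [0, 0, 0],
    [0, 0, 0]
  ],
  "jaw": [0.85, 0.85, 0.85, 0.85, 0.85, 0.85, 0.85, 0.85]
}}

```text
time_s: 12.85
tcp_pos: [0.5696, 0.0013, 0.1201]
eef_rot: [179.9, 0.1, -13.0]
contact_force: [-3.8, -2.4, -4.8]
gripper_width: 0.0195
```

```bash
python3 - <<'E'
from h import *
s=r.get_state(); print(s['tcp_pos'],s['eef_rot'],s['contact_force'],s['gripper_width'])
h=np.array([.53,.0095]);d=s['tcp_pos'][:2]-h; u=np.array([.9744,-.225])
x=d@u; z=s['tcp_pos'][2]-.0027-.018; t=np.arctan2(z,x);print('rad',np.hypot(x,z),'ang',t-.084)
n=11; T=np.linspace(t,.084,n+1);R=.1074
X=R*np.cos(T);Z=R*np.sin(T); print(np.c_[np.diff(X),-np.diff(Z)].round(4)*10)
E
```

```text
[0.56956848 0.00129805 0.12014876] [ 1.79949946e+02  8.97108005e-02 -1.30013199e+01] [-3.8106405  -2.43009314 -4.84748498] 0.019547158952912376
rad 0.10734195134667782 ang 1.1009144632771966
[[0.097 0.045]
 [0.092 0.055]
 [0.086 0.064]
 [0.08  0.072]
 [0.072 0.08 ]
 [0.064 0.087]
 [0.055 0.092]
 [0.045 0.097]
 [0.035 0.101]
 [0.025 0.105]
 [0.014 0.106]]
```

{"method": "apply_moves", "body": {
  "slide": [
    [0.097, 0.003, 0.045],
    [0.092, 0, 0.055],
    [0.086, 0, 0.064],
    [0.08, 0, 0.072],
    [0.072, 0, 0.08],
    [0.064, 0, 0.087],
    [0.055, 0, 0.092],
    [0.045, 0, 0.097]
  ],
  "turn": [
    [0, 0, 0],
    [0, 0, 0],
    [0, 0, 0],
    [0, 0, 0],
    [0, 0, 0],
    [0, 0, 0],
    [0, 0, 0],
    [0, 0, 0]
  ],
  "jaw": [0.85, 0.85, 0.85, 0.85, 0.85, 0.85, 0.85, 0.85]
}}

```text
time_s: 13.65
tcp_pos: [0.6279, -0.0119, 0.0613]
eef_rot: [-180.0, -0.0, -13.0]
contact_force: [-5.2, -2.9, -0.0]
gripper_width: 0.0197
```

{"method": "apply_moves", "body": {
  "slide": [
    [0.035, 0, 0.1],
    [0.025, 0, 0.1],
    [0.014, 0, 0.1],
    [0, 0, 0.02],
    [0, 0, 0],
    [0, 0, 0]
  ],
  "turn": [
    [0, 0, 0],
    [0, 0, 0],
    [0, 0, 0],
    [0, 0, 0],
    [0, 0, 0],
    [0, 0, 0]
  ],
  "jaw": [0.85, 0.85, 0.85, 0.85, 0.85, 0.85]
}}

```text
time_s: 14.25
tcp_pos: [0.6352, -0.0135, 0.0303]
eef_rot: [-180.0, -0.1, -12.9]
contact_force: [-1.3, -5.4, 3.4]
gripper_width: 0.0197
```

{"method": "apply_moves", "body": {
  "slide": [
    [0, 0, 0.01],
    [0, 0, 0],
    [0, 0, 0],
    [0, 0, 0],
    [0, 0, 0],
    [0, 0, -0.1],
    [0, 0, -0.3],
    [-0.3, 0, -0.3]
  ],
  "turn": [
    [0, 0, 0],
    [0, 0, 0],
    [0, 0, 0],
    [0, 0, 0],
    [0, 0, 0],
    [0, 0, 0],
    [0, 0, 0],
    [0, 0, 0]
  ],
  "jaw": [0.85, 0.85, 0.4, 0.4, 0.4, 0.4, 0.4, 0.4]
}}

```text
time_s: 15.05
tcp_pos: [0.6071, -0.0067, 0.0994]
eef_rot: [180.0, -0.1, -13.0]
contact_force: [-0.9, 1.4, 0.6]
gripper_width: 0.052
```

{"method": "apply_moves", "body": {
  "slide": [
    [-0.4, 0, -0.3],
    [-0.4, 0, -0.3],
    [-0.4, 0, -0.2],
    [-0.2, 0, 0],
    [0, 0, 0],
    [0, 0, 0]
  ],
  "turn": [
    [0, 0, 0],
    [0, 0, 0],
    [0, 0, 0],
    [0, 0, 0],
    [0, 0, 0],
    [0, 0, 0]
  ],
  "jaw": [0.4, 0.4, 0.4, 0.4, 0.4, 0.4]
}}

```text
time_s: 15.65
tcp_pos: [0.4689, 0.0253, 0.1798]
eef_rot: [-179.9, -0.1, -12.9]
contact_force: [-0.5, 1.0, -0.4]
gripper_width: 0.0525
```

```bash
python3 - <<'E'
from h import *
c=cap('wrist','w12.png');np.save('pics/w12.npy',c,allow_pickle=True)
s=r.get_state(); print(s['tcp_pos'],s['eef_rot'],s['time_s'])
E
```

```text
[0.46918332 0.02510665 0.17933269] [-1.79959763e+02 -6.59944896e-02 -1.29453891e+01] 15.7
```

View pics/w12.png

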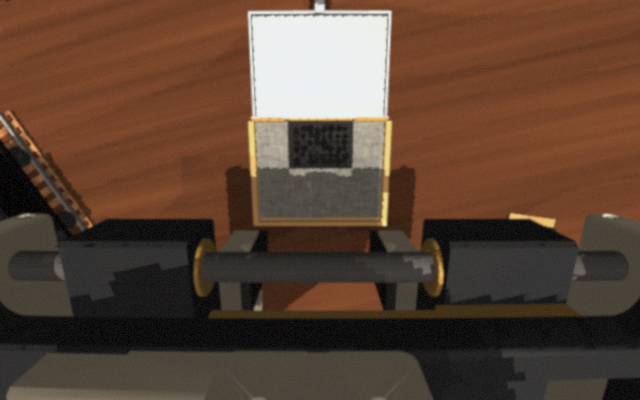

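Coal side up on the felt at about (288–353, 120–168), with the tray flat. Now I'll measure it.

```bash
python3 - <<'E'
from h import *
c=np.load('pics/w12.npy',allow_pickle=True).item()
cv2.imwrite('pics/w12z.png',cv2.resize(cv2.convertScaleAbs(c['pixels'][105:185,270:370],alpha=1.8),None,fx=7,fy=7,interpolation=cv2.INTER_CUBIC))
print(r.get_state()['joints'])
E
```

```text
[ 2.71655502e+01  3.96724309e+00 -2.94951838e+01  1.40905898e-02
 -5.64611776e+01  4.98813066e+01]
```

View pics/w12z.png

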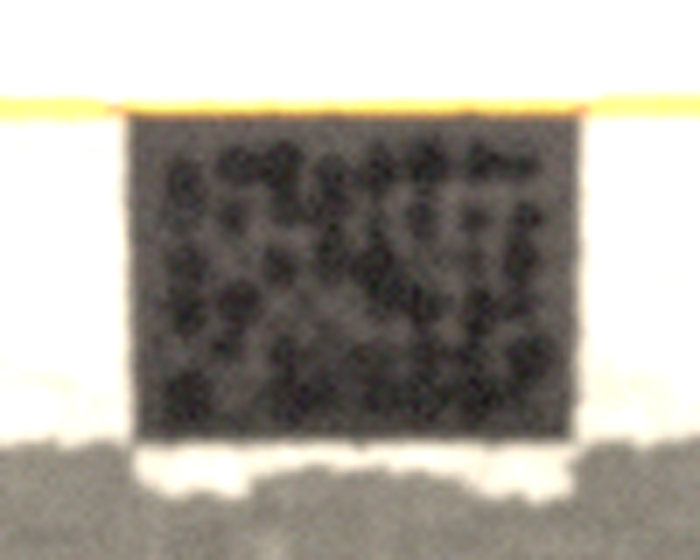

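```bash
python3 - <<'E'
from h import *
c=np.load('pics/w12.npy',allow_pickle=True).item()
z=np.array([(128,115),(578,115),(572,437),(137,437)])/7+[270,105]
P=onz(c,z,.022);print(P.round(4)); m=P.mean(0);print('c',m, [np.linalg.norm(P[i]-P[(i+1)%4]).round(4) for i in range(4)])
a=P[0]-P[3]+P[1]-P[2]; print(np.degrees(np.arctan2(a[1],a[0])))
b=P[0]-P[1]+P[3]-P[2]; print(np.degrees(np.arctan2(b[1],b[0])))
plan((m[0],m[1],.10),-13)
E
```

```text
[[ 0.5352  0.0383  0.022 ]
 [ 0.5222 -0.0185  0.022 ]
 [ 0.4812 -0.0093  0.022 ]
 [ 0.4942  0.0474  0.022 ]]
c [0.50816721 0.01447886 0.022     ] [np.float64(0.0583), np.float64(0.042), np.float64(0.0582), np.float64(0.042)]
-12.547598526635186
77.09268579199436
pos [0.4692 0.0251 0.1793] rpy [-1.7996e+02 -7.0000e-02 -1.2950e+01] t 15.7
shift frac of 0.1 m [0.403 0.017 0.794] dist 0.089 turn frac [-0.0005 -0.0008  0.0006] deg [-0.04 -0.07  0.05]
```

{"method": "apply_moves", "body": {
  "slide": [
    [0.2, 0.02, 0.4],
    [0.2, 0, 0.4],
    [0, 0, 0.3],
    [0, 0, 0.1],
    [0, 0, 0],
    [0, 0, 0]
  ],
  "turn": [
    [0, 0, 0],
    [0, 0, 0],
    [0, 0, 0],
    [0, 0, 0],
    [0, 0, 0],
    [0, 0, 0]
  ],
  "jaw": [0.15, 0.15, 0.15, 0.15, 0.15, 0.15]
}}

```text
time_s: 16.3
tcp_pos: [0.5078, 0.014, 0.0595]
eef_rot: [-180.0, -0.0, -13.0]
contact_force: [-0.1, -0.2, 0.5]
gripper_width: 0.0743
```

```bash
python3 - <<'E'
from h import *
c=cap('wrist','w13.png')
plan((.5082,.0145,.0385),-13); print(r.get_state()['gripper_width'])
E
```

```text
pos [0.5081 0.0142 0.0601] rpy [-1.7995e+02 -1.0000e-01 -1.2960e+01] t 16.35
shift frac of 0.1 m [ 0.    -0.003  0.216] dist 0.022 turn frac [-0.0006 -0.0012  0.0005] deg [-0.05 -0.1   0.04]
0.07446849728621882
```

View pics/w13.png

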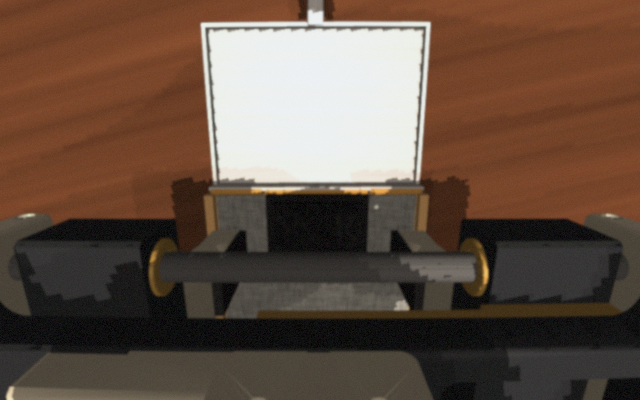

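{"method": "apply_moves", "body": {
  "slide": [
    [0, 0, 0.1],
    [0, 0, 0.1],
    [0, 0, 0.015],
    [0, 0, 0],
    [0, 0, 0]
  ],
  "turn": [
    [0, 0, 0],
    [0, 0, 0],
    [0, 0, 0],
    [0, 0, 0],
    [0, 0, 0]
  ],
  "jaw": [0.15, 0.15, 0.15, 0.15, 0.15]
}}

```text
time_s: 16.85
tcp_pos: [0.5071, 0.0139, 0.0374]
eef_rot: [180.0, -0.0, -13.0]
contact_force: [0.7, -0.0, -0.2]
gripper_width: 0.0745
```

{"method": "apply_moves", "body": {
  "slide": [
    [0, 0, -0.015],
    [0, 0, 0],
    [0, 0, 0],
    [0, 0, 0],
    [0, 0, 0],
    [0, 0, 0]
  ],
  "turn": [
    [0, 0, 0],
    [0, 0, 0],
    [0, 0, 0],
    [0, 0, 0],
    [0, 0, 0],
    [0, 0, 0]
  ],
  "jaw": [0.15, 0.5, 0.5, 0.5, 0.5, 0.5],
  "newtons": 12
}}

```text
time_s: 17.45
tcp_pos: [0.5071, 0.0139, 0.0388]
eef_rot: [-180.0, -0.0, -13.0]
contact_force: [-1.1, 0.4, 1.1]
gripper_width: 0.0518
```

{"method": "apply_moves", "body": {
  "slide": [
    [0, 0, -0.1],
    [0, 0, -0.3],
    [0, 0, -0.3],
    [0, 0, -0.3],
    [0, 0, 0],
    [0, 0, 0]
  ],
  "turn": [
    [0, 0, 0],
    [0, 0, 0],
    [0, 0, 0],
    [0, 0, 0],
    [0, 0, 0],
    [0, 0, 0]
  ],
  "jaw": [0.5, 0.5, 0.5, 0.5, 0.5, 0.5]
}}

```text
time_s: 18.05
tcp_pos: [0.5072, 0.0141, 0.1398]
eef_rot: [-179.9, -0.1, -13.0]
contact_force: [-0.6, 0.6, -1.4]
gripper_width: 0.0517
```

```bash
python3 - <<'E'
from h import *
c=cap('wrist','w14.png');np.save('pics/w14.npy',c,allow_pickle=True)
plan((.5231,.3035,.15),-74.4); print(r.get_state()['gripper_width'])
E
```

```text
pos [0.5066 0.0138 0.1388] rpy [-1.7998e+02  1.0000e-02 -1.3000e+01] t 18.1
shift frac of 0.1 m [-0.49  -2.86  -0.111] dist 0.29 turn frac [-2.000e-04  2.000e-04  7.145e-01] deg [-2.00e-02  2.00e-02  6.14e+01]
0.05185549012200308
```

View pics/w14.png

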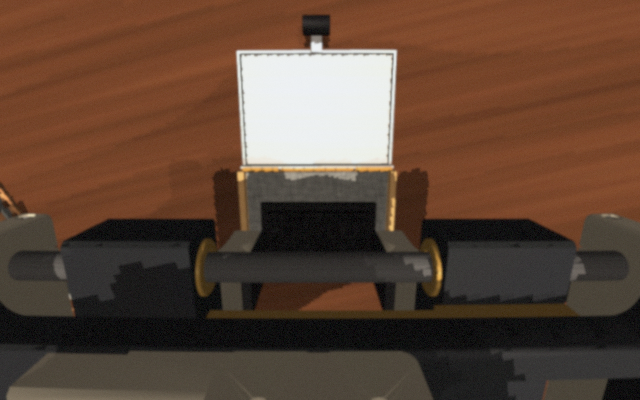

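```bash
python3 - <<'E'
from h import *
plan((.50,.40,.17),-74.4)
E
```

```text
pos [0.5066 0.0138 0.1388] rpy [-1.7998e+02  1.0000e-02 -1.3000e+01] t 18.1
shift frac of 0.1 m [-0.932 -3.748 -0.311] dist 0.387 turn frac [-2.000e-04  2.000e-04  7.145e-01] deg [-2.00e-02  2.00e-02  6.14e+01]
```

{"method": "apply_moves", "body": {
  "slide": [
    [-0.05, -0.2, -0.1],
    [-0.11, -0.45, -0.1],
    [-0.11, -0.45, -0.1],
    [-0.11, -0.45, 0],
    [-0.11, -0.45, 0],
    [-0.11, -0.45, 0],
    [-0.11, -0.45, 0],
    [-0.11, -0.45, 0]
  ],
  "turn": [
    [0, 0, 0],
    [0, 0, 0],
    [0, 0, 0],
    [0, 0, 0],
    [0, 0, 0],
    [0, 0, 0],
    [0, 0, 0],
    [0, 0, 0]
  ],
  "jaw": [0.5, 0.5, 0.5, 0.5, 0.5, 0.5, 0.5, 0.5]
}}

```text
time_s: 18.9
tcp_pos: [0.5014, 0.3601, 0.1672]
eef_rot: [179.9, 0.1, -13.0]
contact_force: [0.5, 0.2, -0.2]
gripper_width: 0.0517
```

{"method": "apply_moves", "body": {
  "slide": [
    [-0.1, -0.4, 0],
    [0, 0, 0],
    [0, 0, 0],
    [0, 0, 0],
    [0, 0, 0],
    [0, 0, 0],
    [0, 0, 0],
    [0, 0, 0]
  ],
  "turn": [
    [0, 0, 0],
    [0, 0, 0.07],
    [0, 0, 0.095],
    [0, 0, 0.095],
    [0, 0, 0.095],
    [0, 0, 0.095],
    [0, 0, 0.095],
    [0, 0, 0.095]
  ],
  "jaw": [0.5, 0.5, 0.5, 0.5, 0.5, 0.5, 0.5, 0.5]
}}

```text
time_s: 19.7
tcp_pos: [0.501, 0.3993, 0.1669]
eef_rot: [179.8, -0.1, -68.3]
contact_force: [0.3, -0.5, -1.5]
gripper_width: 0.0518
```

{"method": "apply_moves", "body": {
  "slide": [
    [0, 0, 0],
    [0, 0, 0],
    [0, 0, 0]
  ],
  "turn": [
    [0, 0, 0.07],
    [0, 0, 0],
    [0, 0, 0]
  ],
  "jaw": [0.5, 0.5, 0.5]
}}

```text
time_s: 20.0
tcp_pos: [0.5012, 0.3996, 0.1676]
eef_rot: [179.9, -0.1, -73.8]
contact_force: [0.8, 0.5, 0.9]
gripper_width: 0.0519
```

```bash
python3 - <<'E'
from h import *
c=cap('wrist','w15.png');np.save('pics/w15.npy',c,allow_pickle=True)
plan((.5229,.3044,.15),-74.4); print(r.get_state()['gripper_width'])
E
```

```text
pos [0.5013 0.3997 0.1679] rpy [ 1.7993e+02 -5.0000e-02 -7.3830e+01] t 20.05
shift frac of 0.1 m [0.975 0.058 0.18 ] dist 0.099 turn frac [ 0.0008 -0.0006  0.0066] deg [ 0.07 -0.05  0.57]
0.05175049673014946
```

View pics/w15.png

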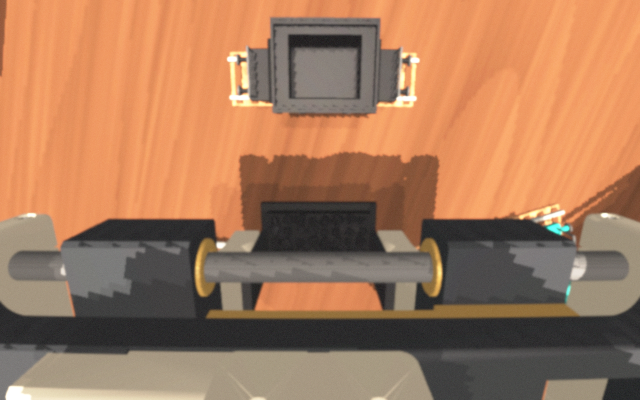

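Hopper rim at about (271–381, 18–114), held load at about (261–377, 203+). I'll zoom in for corners.

```bash
python3 - <<'E'
from h import *
c=np.load('pics/w15.npy',allow_pickle=True).item()
cv2.imwrite('pics/w15z.png',cv2.resize(cv2.convertScaleAbs(c['pixels'][10:125,260:392],alpha=2),None,fx=5,fy=5,interpolation=cv2.INTER_CUBIC))
cv2.imwrite('pics/w15y.png',cv2.resize(cv2.convertScaleAbs(c['pixels'][190:260,250:390],alpha=3),None,fx=5,fy=5,interpolation=cv2.INTER_CUBIC))
E
```

```text
(no output)
```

View pics/w15z.png

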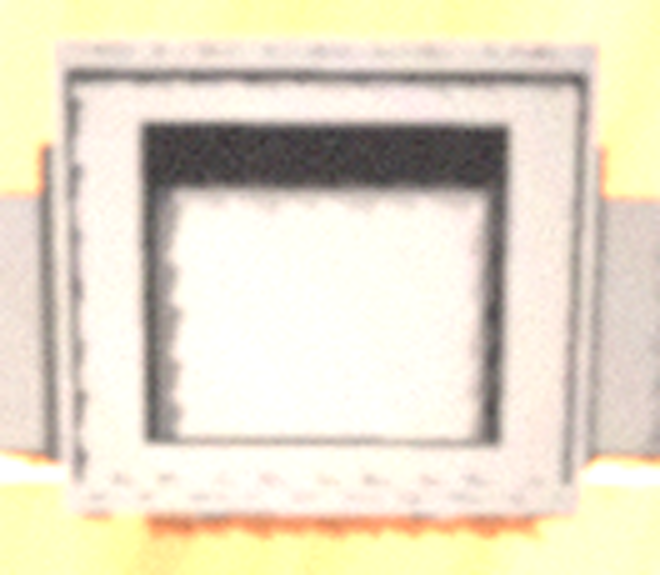

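View pics/w15y.png

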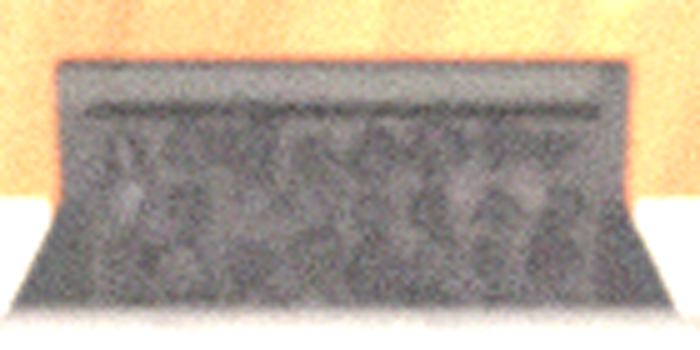

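```bash
python3 - <<'E'
from h import *
c=np.load('pics/w15.npy',allow_pickle=True).item()
for z,h in (([(57,42),(600,45),(578,512),(69,512)],.084),([(140,122),(510,125),(500,443),(147,443)],.079)):
    P=onz(c,np.array(z)/5+[260,10],h);print(P.round(4)); m=P.mean(0);print('c',m, [np.linalg.norm(P[i]-P[(i+1)%4]).round(4) for i in range(4)])
    a=P[0]-P[1]+P[3]-P[2]; print(np.degrees(np.arctan2(a[1],a[0])))
    b=P[0]-P[3]+P[1]-P[2]; print(np.degrees(np.arctan2(b[1],b[0])))
L=onz(c,np.array([(58,62),(630,62)])/5+[250,190],.1511); print(L, np.linalg.norm(L[0]-L[1])); d=L[0]-L[1];print(np.degrees(np.arctan2(d[1],d[0])))
s=r.get_state(); ps=np.radians(s['eef_rot'][2]); tx=np.array([np.cos(ps),np.sin(ps)])
print('load centre', L.mean(0)[:2]-.022*tx, s['tcp_pos'][:2])
E
```

```text
[[0.565  0.2858 0.084 ]
 [0.4982 0.2667 0.084 ]
 [0.4825 0.3227 0.084 ]
 [0.5489 0.342  0.084 ]]
c [0.52361906 0.30426247 0.084     ] [np.float64(0.0695), np.float64(0.0581), np.float64(0.0692), np.float64(0.0584)]
16.06561946855313
-74.20430553120654
[[0.553  0.291  0.079 ]
 [0.506  0.2777 0.079 ]
 [0.4949 0.3166 0.079 ]
 [0.5415 0.3302 0.079 ]]
c [0.52385657 0.30390207 0.079     ] [np.float64(0.0488), np.float64(0.0405), np.float64(0.0486), np.float64(0.0408)]
15.99314249340228
-73.85366714614729
[[0.53528308 0.38525172 0.1511    ]
 [0.47894568 0.36893983 0.1511    ]] 0.0586513452095445
16.147799922600104
load centre [0.50098832 0.39822565] [0.50133529 0.3996801 ]
```

```bash
python3 - <<'E'
from h import *
plan((.5240,.3053,.125),-73.9)
E
```

```text
pos [0.5013 0.3997 0.1679] rpy [ 1.7993e+02 -5.0000e-02 -7.3830e+01] t 20.05
shift frac of 0.1 m [0.969 0.045 0.43 ] dist 0.106 turn frac [ 0.0008 -0.0006  0.0008] deg [ 0.07 -0.05  0.07]
```

{"method": "apply_moves", "body": {
  "slide": [
    [0.2, 0.01, 0],
    [0.3, 0.02, 0.1],
    [0.3, 0.01, 0.1],
    [0.17, 0, 0.12],
    [0, 0, 0.1],
    [0, 0, 0],
    [0, 0, 0]
  ],
  "turn": [
    [0, 0, 0],
    [0, 0, 0],
    [0, 0, 0],
    [0, 0, 0],
    [0, 0, 0],
    [0, 0, 0],
    [0, 0, 0]
  ],
  "jaw": [0.5, 0.5, 0.5, 0.5, 0.5, 0.5, 0.5]
}}

```text
time_s: 20.75
tcp_pos: [0.5246, 0.3061, 0.1267]
eef_rot: [-180.0, -0.0, -74.0]
contact_force: [-0.2, 0.7, -0.3]
gripper_width: 0.0519
```

```bash
python3 - <<'E'
from h import *
plan((.5240,.3053,.0998),-73.9)
c=cap('wrist','w16.png');np.save('pics/w16.npy',c,allow_pickle=True)
E
```

```text
pos [0.5246 0.3061 0.1267] rpy [-1.800e+02 -1.000e-02 -7.395e+01] t 20.75
shift frac of 0.1 m [0.006 0.008 0.269] dist 0.027 turn frac [-0.     -0.0002 -0.0006] deg [-0.   -0.01 -0.05]
```

View pics/w16.png

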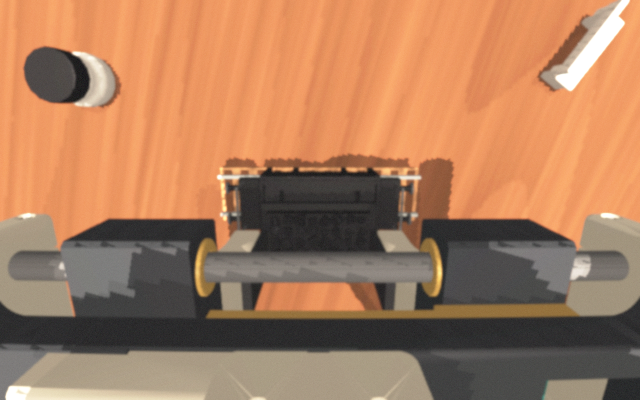

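Load and hopper are both centred on column 319. Next is a slow descent.

{"method": "apply_moves", "body": {
  "slide": [
    [0.006, 0.007, 0.06],
    [0, 0, 0.06],
    [0, 0, 0.05],
    [0, 0, 0.03],
    [0, 0, 0],
    [0, 0, 0]
  ],
  "turn": [
    [0, 0, 0],
    [0, 0, 0],
    [0, 0, 0],
    [0, 0, 0],
    [0, 0, 0],
    [0, 0, 0]
  ],
  "jaw": [0.5, 0.5, 0.5, 0.5, 0.5, 0.5]
}}

```text
time_s: 21.4
tcp_pos: [0.524, 0.3049, 0.1067]
eef_rot: [180.0, -0.0, -74.0]
contact_force: [-0.2, 0.8, -0.1]
gripper_width: 0.0519
```

```bash
python3 - <<'E'
from h import *
plan((.5240,.3053,.0998),-73.9)
print(r.get_state()['contact_force'])
E
```

```text
pos [0.524  0.3049 0.1067] rpy [ 1.800e+02 -1.000e-02 -7.399e+01] t 21.4
shift frac of 0.1 m [-0.004 -0.001  0.069] dist 0.007 turn frac [ 0.     -0.0001 -0.0011] deg [ 0.   -0.01 -0.09]
[-0.23829685  0.80298243 -0.05845017]
```

{"method": "apply_moves", "body": {
  "slide": [
    [0, 0, 0.02],
    [0, 0, 0.02],
    [0, 0, 0],
    [0, 0, 0]
  ],
  "turn": [
    [0, 0, 0],
    [0, 0, 0],
    [0, 0, 0],
    [0, 0, 0]
  ],
  "jaw": [0.5, 0.5, 0.5, 0.5]
}}

```text
time_s: 21.8
tcp_pos: [0.5239, 0.3048, 0.1027]
eef_rot: [180.0, -0.0, -74.0]
contact_force: [-0.8, 0.6, -0.9]
gripper_width: 0.0513
```

{"method": "apply_moves", "body": {
  "slide": [
    [0, 0, 0.015],
    [0, 0, 0.01],
    [0, 0, 0],
    [0, 0, 0]
  ],
  "turn": [
    [0, 0, 0],
    [0, 0, 0],
    [0, 0, 0],
    [0, 0, 0]
  ],
  "jaw": [0.5, 0.5, 0.5, 0.5]
}}

```text
time_s: 22.2
tcp_pos: [0.524, 0.3048, 0.1002]
eef_rot: [180.0, -0.0, -74.0]
contact_force: [0.1, -0.4, -0.5]
gripper_width: 0.0517
```

```bash
python3 - <<'E'
from h import *
plan((.5240,.3053,.0998),-73.9)
print(r.get_state()['contact_force'])
c=cap('wrist','w17.png')
cv2.imwrite('pics/w17z.png',cv2.resize(cv2.convertScaleAbs(c['pixels'][150:270,200:440],alpha=3),None,fx=3,fy=3,interpolation=cv2.INTER_CUBIC))
E
```

```text
pos [0.524  0.3048 0.1002] rpy [180.  -0. -74.] t 22.2
shift frac of 0.1 m [-0.004 -0.002  0.004] dist 0.001 turn frac [ 0.     -0.     -0.0011] deg [ 0.  -0.  -0.1]
[ 0.08511527 -0.40082521 -0.45519691]
```

View pics/w17z.png

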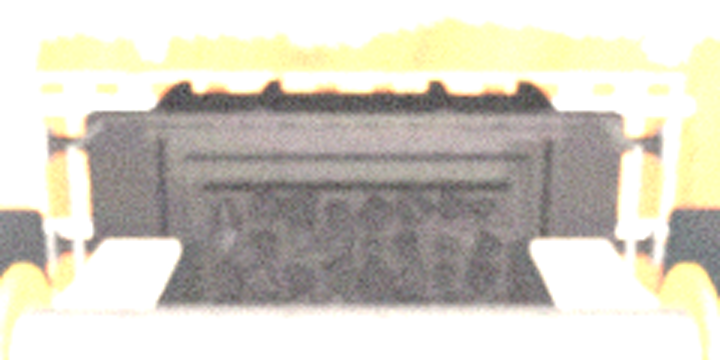

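The plate sits inside the rim with visible gaps at the far end and both sides, and there's no contact force. I'll lower slightly and release.

{"method": "apply_moves", "body": {
  "slide": [
    [0, 0, 0.005],
    [0, 0, 0],
    [0, 0, 0],
    [0, 0, 0],
    [0, 0, 0],
    [0, 0, -0.1],
    [0, 0, -0.3],
    [0, 0, -0.4]
  ],
  "turn": [
    [0, 0, 0],
    [0, 0, 0],
    [0, 0, 0],
    [0, 0, 0],
    [0, 0, 0],
    [0, 0, 0],
    [0, 0, 0],
    [0, 0, 0]
  ],
  "jaw": [0.5, 0.5, 0.3, 0.3, 0.3, 0.3, 0.3, 0.3]
}}

```text
time_s: 23.05
tcp_pos: [0.5231, 0.304, 0.1796]
eef_rot: [179.8, -0.1, -74.0]
contact_force: [1.0, 0.8, 1.1]
gripper_width: 0.0613
```

{"method": "apply_moves", "body": {
  "slide": [
    [-0.3, 0, 0],
    [-0.4, 0, 0],
    [-0.3, 0, 0],
    [0, 0, 0],
    [0, 0, 0]
  ],
  "turn": [
    [0, 0, 0],
    [0, 0, 0],
    [0, 0, 0],
    [0, 0, 0],
    [0, 0, 0]
  ],
  "jaw": [0.3, 0.3, 0.3, 0.3, 0.3]
}}

```text
time_s: 23.55
tcp_pos: [0.4961, 0.4016, 0.1802]
eef_rot: [-180.0, -0.0, -73.9]
contact_force: [0.6, -0.2, -0.0]
gripper_width: 0.0613
```

```bash
python3 - <<'E'
from h import *
c=cap('wrist','w18.png');np.save('pics/w18.npy',c,allow_pickle=True)
cv2.imwrite('pics/w18z.png',cv2.resize(cv2.convertScaleAbs(c['pixels'][5:140,240:410],alpha=2.5),None,fx=4,fy=4,interpolation=cv2.INTER_CUBIC))
t=cap('top','t18.png'); s=cap('side','s18.png'); print(r.get_state()['tcp_pos'],r.get_state()['eef_rot'])
cv2.imwrite('pics/s18z.png',cv2.resize(s['pixels'][110:260,200:440],None,fx=3.3,fy=3.3,interpolation=cv2.INTER_CUBIC))
E
```

```text
[0.49654273 0.40027783 0.18007493] [-1.79999652e+02  1.62823070e-04 -7.40325133e+01]
```

View pics/w18z.png

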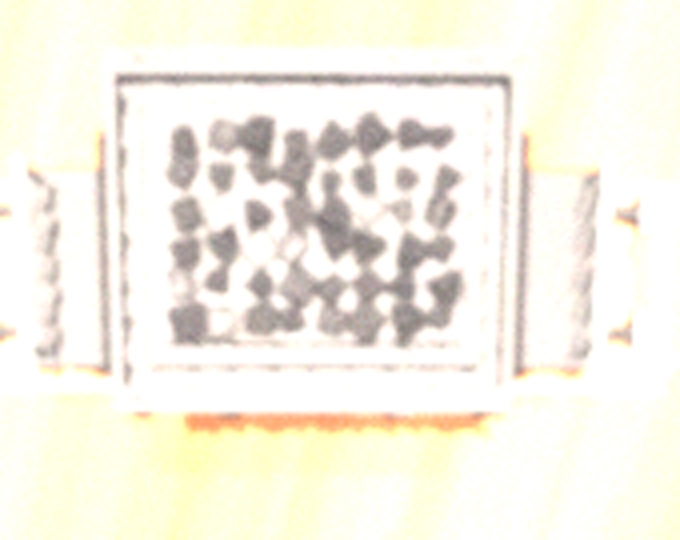

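View pics/s18z.png

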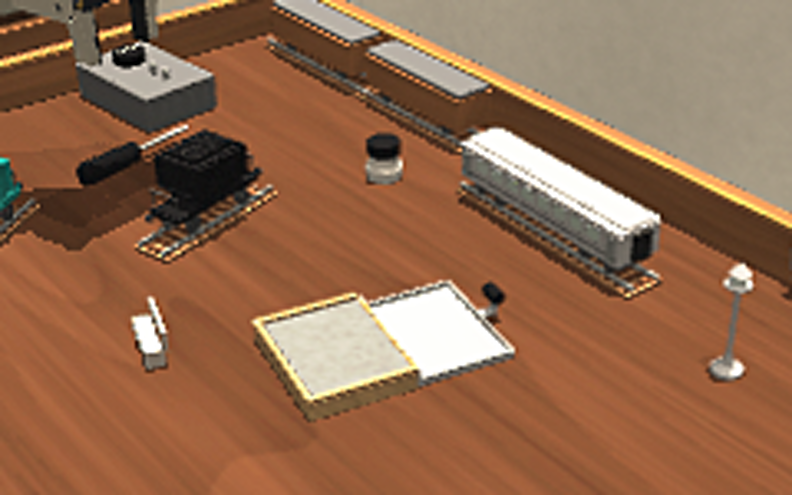

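The load sits evenly inside the rim, coal up. The tray is flat and the bystanders are in place. One quick depth check, then I hand in.

```bash
python3 - <<'E'
from h import *
c=np.load('pics/w18.npy',allow_pickle=True).item()
# heap region of the zoom (170..460,115..345) -> pixels
u0,u1,v0,v1=[int(a) for a in (240+180/4,240+450/4,5+130/4,5+335/4)]
g=np.array([(u,v) for u in range(u0,u1,2) for v in range(v0,v1,2)])
P=deproj(c,g); P=P[c['depth'][g[:,1],g[:,0]]>0]
A=np.c_[P[:,:2]-P[:,:2].mean(0),np.ones(len(P))]; k=np.linalg.lstsq(A,P[:,2],rcond=None)[0]
print('heap plane: slopes',k[:2].round(3),'z',k[2].round(4),'centre',P.mean(0).round(4))
b=np.array([(v/4+240,w/4+5) for v,w in ((320,60),(112,250),(517,250),(310,393))]);print('rim z',deproj(c,b)[:,2])
q=onz(c,[(240+315/4,5+230/4)],.092); print('heap centre by ray',q)
print(r.get_state()['time_s'])
r.close_job()
E
```

```text
heap plane: slopes [0.002 0.005] z 0.0894 centre [0.524  0.3039 0.0894]
rim z [0.0830093  0.08392972 0.05580643 0.08500473]
heap centre by ray [[0.52338413 0.3043564  0.092     ]]
23.7
the job is handed in; nothing more can be done
```

The coal load is lying coal side up in the top of the black hopper, and I handed the job in at 23.7 s of the 67 s allowed. No verdict came back, so what follows is from my own checks.

**What I did:** I put the load coal side down in the tray and swung the tray by its grip to about 1.91 rad, where the load toppled onto the felt. I then folded the tray flat, picked the load up by its coal heap, set it on the hopper ledges and moved the arm clear.

**Last checks:**
- **Level:** a plane fitted to the heap in the depth image slopes by 0.005 at most.
- **Centred:** the heap's centre is within about 1 mm of the hopper opening's centre. The camera calibration is only good to about 2 mm.
- **Tray and bystanders:** by eye in the last side picture the tray is flat and the bystanders in view stand where they were. I did not measure either.

**Where a check disagreed:**
- **Heap height:** the depth image put the lumpy heap's average height at 89.4 mm, against 92 mm for a load fully home. I put this down to the gaps between lumps. The wrist pose at release matches the plate on the ledge to about 1 mm.
- **Rim reading:** one of the four rim-height samples missed the rim and read 56 mm. The other three read 83–85 mm, against 84 mm expected.

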